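Set out the doming station

TASK

Set out this jeweller's bench for doming: put the round steel bench block in the middle of the black rubber pad and stand the brass doming block, still the right way up, in the middle of the steel block. Then stand the amber flux jar midway between the rubber pad and the round white soldering board, and the wooden punch stand midway between the rubber pad and the green ring tray, each upright on the bench top and in line with the row. Leave everything else on the bench where it stands.

Things in the scene. Friction and masses are not known exactly. Their poses are not given: they have to be found in the camera images.
- pad: Black square rubber pad, 90 x 90 mm, 12 mm high, fixed, the middle of a straight row of three fixed things: the soldering board and tray centres are 220 mm either side of its own. Origin at the centre of its underside on the bench top; y axis along the row (roughly to the robot's left), x across it, away from the robot, z up. The row is turned by up to 0.2 rad.
- board: Round white soldering board in a dark metal rim, 90 mm across, 18 mm high, fixed at one end of the row: sometimes the left end, sometimes the right. Origin at the centre of its underside on the bench top, z up.
- tray: Shallow square green tray with three small rings in it, 90 x 90 mm, 16 mm high, fixed at the other end of the row from the soldering board. Origin at the centre of its underside on the bench top, z up.
- steel_block: Loose bench block: plain round disc of bright steel, 60 mm across, 24 mm high, about 0.5 kg, lying flat. Origin at the centre of its underside, z up along its axis.
- doming_block: Loose brass doming block: cube of 36 mm with four round dark dimples on top and one large one on each side face, about 0.4 kg. Origin at the centre of its underside, x and y axes square to its side faces, z up.
- punch_stand: Loose stand of pale wood, a round base 46 mm across and 34 mm high (grip it there) with five thin steel doming punches standing up out of its top to 65 mm above its foot, about 0.13 kg. Origin at the centre of its underside, z up.
- flux_jar: Loose round amber glass jar, 42 mm across and 38 mm high (grip it there), with a narrower black lid on top, 30 mm across, to 52 mm high in all, about 0.12 kg. Origin at the centre of its underside, z up.
- ring_cone: Bystander, loose, not to be moved: dark wooden cone with a brass ring on it, foot 34 mm across, 58 mm high. Origin at the centre of its underside.
- loupe: Bystander, loose, not to be moved: black cylindrical magnifier with a steel band, 31 mm across, 28 mm high. Origin at the centre of its underside.
- enamel_pot: Bystander, loose, not to be moved: small round blue pot with a white lid, 32 mm across, 30 mm high. Origin at the centre of its underside.
Things that resemble listed ones, but are neither listed nor needed, are in the scene too. What is meant by the tray is not purple, and is the smaller of those in its own colour.

How it is judged:
At the end, for the whole second after the job is handed in: Steel block flat on the pad (centres within 12 mm); doming block upright on it (10 mm); jar midway between pad and soldering board, stand midway between pad and tray, both upright on the bench (15 mm along and across the row); all at rest; cone, loupe and blue pot within 20 mm of their starts (horizontal distance between steel_block and pad below 0.012 m and z of steel_block in the frame of pad between 0.008 and 0.016 m and horizontal distance between doming_block and steel_block below 0.01 m and z of doming_block in the frame of steel_block between 0.02 and 0.028 m and ((y of board in the frame of pad above 0 m and y of flux_jar in the frame of pad between 0.095 and 0.125 m) or (y of board in the frame of pad below 0 m and y of flux_jar in the frame of pad between -0.125 and -0.095 m)) and x of flux_jar in the frame of pad between -0.015 and 0.015 m and height (world z) of each of flux_jar, punch_stand below 0.005 m and ((y of tray in the frame of pad above 0 m and y of punch_stand in the frame of pad between 0.095 and 0.125 m) or (y of tray in the frame of pad below 0 m and y of punch_stand in the frame of pad between -0.125 and -0.095 m)) and x of punch_stand in the frame of pad between -0.015 and 0.015 m and angle between each of steel_block, doming_block, punch_stand, flux_jar's own z axis and vertical below 0.1 rad and linear speed of each of steel_block, doming_block, punch_stand, flux_jar below 0.02 m/s and angular speed of each of steel_block, doming_block, punch_stand, flux_jar below 0.2 rad/s and distance of each of ring_cone, loupe, enamel_pot from where it was at the start of the episode below 0.02 m); the robot touches nothing.
It fails at once if the ring cone, loupe or blue pot is moved more than 20 mm (distance of any of ring_cone, loupe, enamel_pot from where it was at the start of the episode above 0.02 m).
It also fails if it takes over 96 s, if anything falls off the work surface, if the arm or the gripper's body presses on something with over 40 N, if the wrist force passes 120 N, or if a joint passes its speed limit or range.

ROBOT

A 6-joint arm with a two-finger parallel gripper is mounted at the origin on the work surface. World frame = base frame: x ahead of the robot, y to its left, z up, the work surface at z = 0. Lengths are in m, angles in rad, forces in N, time in s.
With the tool pointing down it reaches from about 0.3 to 0.95 m from the base axis. Payload 3.1 kg.
Tool frame: the origin (TCP) lies on the centre line of the jaws, within the pads' length; the fingertips stand 17 mm ahead of it and the grasp point (between the pads) lies 2 mm behind it (env.tcp_to_tips is the distance from the TCP to the fingertips, in m); z points along the fingers, y is the direction in which the jaws open and shut (so a half turn about z gives the same grasp; the last joint's range is limited). The gripper opens to 85 mm and grips with 20 to 120 N. Pads are 22 mm wide; open, the fingers measure 114 mm over their backs; the gripper's body (76 mm by 85 mm) begins 54 mm behind the grasp point. The pads swing forward as they close: fully open they stand 13 mm farther back than shut.
Start: joints at [1.113, 0.308, 1.634, -0, 1.2, -0.07], TCP at [0.236, 0.579, 0.248] pointing down, gripper open.
Joint ranges: [-3.06, 3.06], [-0.79, 1.96], [0.05, 2.63], [-1.19, 4.34], [0.05, 2.64], [-2.94, 2.94]. Speed limits (rad/s): [2.79, 2.79, 3.14, 3.14, 3.14, 3.14].

INTERFACE

Orientations are given as [roll, pitch, yaw] about the fixed x, y, z axes, in that order (R = Rz(yaw) Ry(pitch) Rx(roll)).
In Python, from plant import env gives the robot as it stands.
- The arm moves only by the tool play_rows, never from a script. Its argument "deltas" is a list of rows, each an object with "gripper": the closure in counts, from 0 (fully open) to 255 (shut); "linear": the shift along the tool's x, y, z in m, a list of three; "delta_rot": the turn, a rotation vector about the tool's x, y, z in degrees, a list of three. A call has 1 to 8 rows; each row is the pose to reach, as a shift and turn from the pose commanded when the call began, along the tool's axes at that moment; what a row does not reach only later rows make up. A row lasts 1/10 s, in which the tool goes at most 50 mm and 8.59 degrees, less where a joint would pass 70% of its speed; a pose out of reach is approached as far as the arm can. A call with a gripper value outside its range is refused whole. The fingers move at their own pace and stop on an object; "newtons" is the grip in N (left out, the last holds). Time passes only in rows, so rows that repeat a pose let the fingers close. It gives the time, the measured TCP pose, the force and the opening at its end, in the units of the state.
- env.get_state(): the state, without advancing time (a new reading comes with each control period).
- env.snapshot(name): name is "side" or "top"; returns the picture (384x512x3 uint8, red, green, blue); there is no depth.
- env.camera_model(name): a dict with "fx", "fy", "cx", "cy" (pixels), "distortion" ([k1, k2, p1, p2, k3] as OpenCV has them; the pictures are not rectified), "R" (3x3) and "t" (3): a world point X has camera coordinates R X + t. Camera axes: x right, y down, z forward; pixel columns grow to the right and rows downward; lengths in m; the calibration is good to about 2 mm. A picture is of the moment at which its call begins. camera_model takes no time and is no camera call.
- env.hand_in(): hands the job in, once; it reports no verdict.
Trained networks look in the newest picture that a camera, given by its name, has taken for a name from the list of things; names that differ only in an ending like _2 or _b are one class to them, and where a whole thing is asked for, a point or a joint stands for the part that bears it (a point fixed in the world has none). Each returns a list of dicts, best first, with "confidence" (0 to 1); they miss things now and then, are a little off and sometimes report something else, mostly with a low value. They report only what shows in the picture. A call takes as long as a camera call. They do not tell look-alikes from the thing itself.
- env.masks_of(camera, name): "mask" (384x512 bool, what is visible of it) and "uv" ([column, row] in pixels, amid what is visible of it).
The state is a dict: "clock": time; "joint_positions": joint angles; "joint_vel": joint speeds; "joint_torque": joint torques, N m; "tcp_pos": TCP position; "ee_rot": TCP orientation; "force": force on the tool from outside, world axes, zero at the start; "wrist_torque": the same for the moment, N m; "opening": opening from 0.0 (shut) to 1.0 (fully open).
Only numpy, scipy, OpenCV 4.12 (cv2) and the standard library are available. Lean on these libraries where they do the work, as an engineer would, in place of code of your own. Each camera call takes 0.05 s, during which the arm holds its last target.

## Working session

There is one attempt and no reset: what is moved stays moved. The work goes in short steps, Python scripts to look and compute and a tool call to move; the robot and the scene stay as the last step left them, time stands still between calls to the robot, and variables do not carry over. Pictures are saved under pics/ and viewed, and the job is handed in when it is done.

Besides the shell and the picture viewer there is one more tool, called after "Call:" by a JSON object that holds its "method" and its "body", one argument or row to a line. play_rows: Moves the arm, as the interface text tells. Its arguments: {"type":"object","properties":{"deltas":{"type":"array"},"newtons":{"type":"number"}},"required":["deltas"]}

```bash
mkdir -p pics; ls
python3 - <<'E'
from plant import env
import cv2,numpy as np
for n in("side","top"):
    im=env.snapshot(n); cv2.imwrite(f"pics/{n}0.png",cv2.resize(im[:,:,::-1],(768,576)))
    c=env.camera_model(n); print(n,c)
print(env.get_state())
E
```

```text
pics
side {'fx': 349.2968269657887, 'fy': 349.2968269657887, 'cx': 255.57451044805643, 'cy': 192.8154715399397, 'distortion': array([-0.09433591,  0.        ,  0.        ,  0.        ,  0.        ]), 'R': array([[ 0.78846389, -0.61462773,  0.02361039],
       [-0.28113521, -0.39425926, -0.8749415 ],
       [ 0.54707193,  0.68322206, -0.48365269]]), 't': array([-0.38288105,  0.17699356,  0.51961662])}
top {'fx': 351.13305905870254, 'fy': 351.13305905870254, 'cx': 255.79594045004785, 'cy': 194.5615137274735, 'distortion': array([-0.00188374,  0.        ,  0.        ,  0.        ,  0.        ]), 'R': array([[-0.00551965, -0.99997375, -0.0046945 ],
       [-0.98716592,  0.00619811, -0.15957763],
       [ 0.15960254,  0.00375344, -0.98717422]]), 't': array([0.03622311, 0.50496277, 0.74268764])}
{'clock': 0.1, 'joint_positions': array([ 1.11333550e+00,  3.08949013e-01,  1.63505514e+00, -1.18813503e-05,
        1.19971600e+00, -6.97123708e-02]), 'joint_vel': array([-0.00250539, -0.00231018, -0.0025599 , -0.00063653, -0.00083968,
        0.00190507]), 'joint_torque': array([-6.28081325e-04, -4.16402614e+01, -2.77646488e+01, -6.72063877e-06,
        3.96615505e-03, -1.61375732e-05]), 'tcp_pos': array([0.2360349 , 0.57794484, 0.24714449]), 'ee_rot': array([-3.13946955e+00, -1.37156327e-04,  2.75384838e+00]), 'force': array([ 0.06417445,  0.44484848, -1.03265404]), 'wrist_torque': array([-0.00443205,  0.02357847,  0.00296553]), 'opening': 1.0001518208945004}
```

View pics/side0.png

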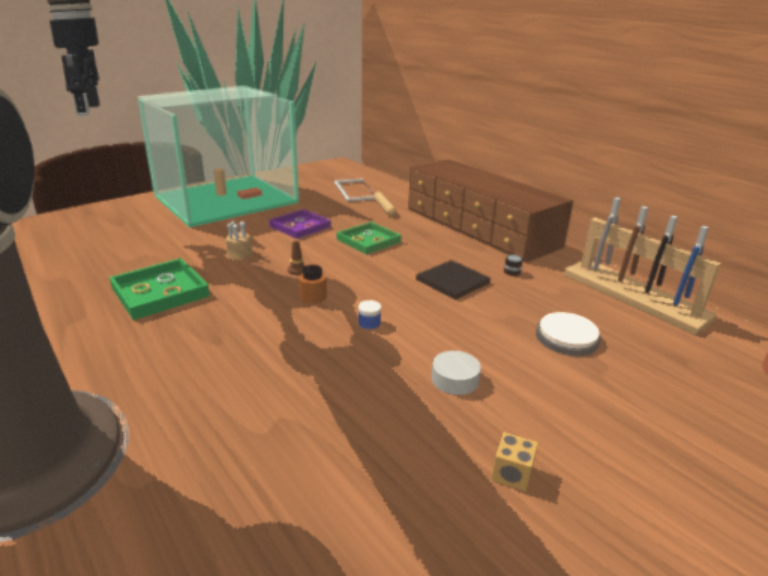

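View pics/top0.png

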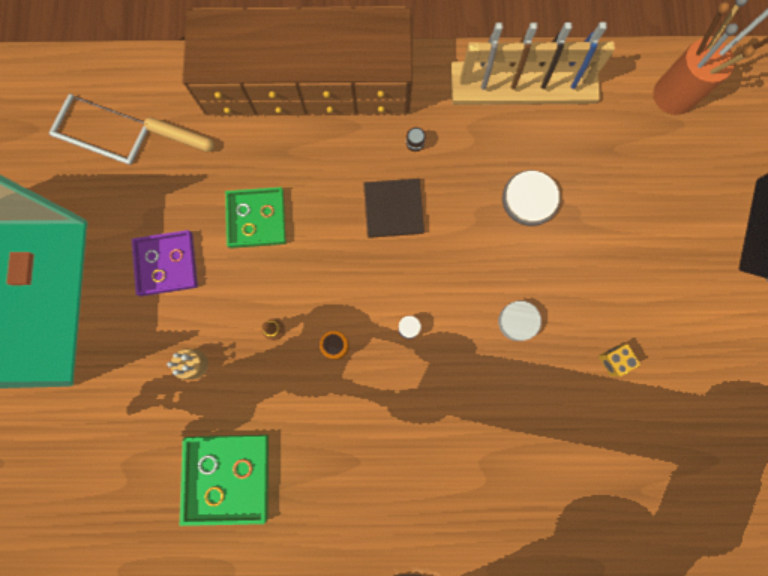

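The top picture (768 px scale) shows the small green tray at (255,217), the pad at (395,208) and the board at (532,197). The steel block is at (521,320), the brass block at (622,360), the jar at (333,345) and the punch stand at (185,365). The cone is at (272,328), the blue pot at (409,326) and the loupe at (416,138). The purple tray and the large green tray are decoys.

Next I measure from both views.

```bash
cat > h.py <<'E'
from plant import env
import cv2,numpy as np
from scipy.optimize import least_squares
CM={n:env.camera_model(n) for n in("side","top")}
def proj(n,X):
    c=CM[n]; K=np.array([[c["fx"],0,c["cx"]],[0,c["fy"],c["cy"]],[0,0,1]])
    return cv2.projectPoints(np.asarray(X,float).reshape(-1,3),cv2.Rodrigues(c["R"])[0],c["t"],K,c["distortion"])[0][:,0]
# profile: list of (radius,z) ; square: ('sq',half,h)
SH={"pad":("sq",.045,.012),"board":("cy",[(.045,0),(.045,.018)]),"tray":("sq",.045,.016),"steel_block":("cy",[(.03,0),(.03,.024)]),
"doming_block":("sq",.018,.036),"punch_stand":("cy",[(.023,0),(.023,.034),(.013,.065)]),"flux_jar":("cy",[(.021,0),(.021,.038),(.015,.038),(.015,.052)]),
"ring_cone":("cy",[(.017,0),(.006,.058)]),"loupe":("cy",[(.0155,0),(.0155,.028)]),"enamel_pot":("cy",[(.016,0),(.016,.03)])}
def pts(nm,x,y,z,yaw):
    s=SH[nm]
    if s[0]=="sq":
        a=s[1];P=np.array([[i*a,j*a,k*s[2]] for i in(-1,1) for j in(-1,1) for k in(0,1)])
    else:
        t=np.linspace(0,2*np.pi,48,endpoint=False)
        P=np.array([[r*np.cos(q),r*np.sin(q),h] for r,h in s[1] for q in t])
    c,n=np.cos(yaw),np.sin(yaw)
    return P@np.array([[c,n,0],[-n,c,0],[0,0,1]])+[x,y,z]
def box(P):
    h=cv2.convexHull(P.astype(np.float32))[:,0]
    d=[]
    for a in np.arange(0,np.pi,np.pi/8):
        p=h@[np.cos(a),np.sin(a)]; d+= [p.min(),p.max()]
    return np.array(d)
def mbox(m):
    v=np.argwhere(m)[:,::-1].astype(float)
    v=np.vstack([v+o for o in([.5,0],[-.5,0],[0,.5],[0,-.5])]) # pixel extents
    return box(v)
def ground(n,uv,z):
    f=lambda p:proj(n,[[p[0],p[1],z]])[0]-uv
    return least_squares(f,[.5,0]).x
def detect(nm,cam,near=None,tol=25):
    L=env.masks_of(cam,nm)
    if near is not None: L=[d for d in L if np.hypot(*(np.array(d["uv"])-near))<tol]
    return L
def fit(nm,ms,x0,yaw0=0,freeyaw=False,freez=True,z0=0):
    def f(p):
        r=[]
        for n,m in ms.items():
            r.append((box(proj(n,pts(nm,p[0],p[1],p[2] if freez else z0,p[3] if freeyaw else yaw0)))-m))
        r=np.concatenate(r)
        return r
    s=least_squares(f,[x0[0],x0[1],z0,yaw0],loss="soft_l1",x_scale=[.01,.01,.01,.1])
    return s.x,np.sqrt(np.mean(f(s.x)**2))
E
cat > m.py <<'E'
from h import *
env.snapshot("side");env.snapshot("top")
U={"pad":(395,208),"board":(532,197),"tray":(255,217),"steel_block":(521,320),"doming_block":(622,360),"punch_stand":(185,365),"flux_jar":(333,345),"ring_cone":(272,328),"loupe":(416,138),"enamel_pot":(409,326)}
for nm,uv in U.items():
    uv=np.array(uv)/1.5
    L=detect(nm,"top",uv)
    g=ground("top",uv,.02)
    us=proj("side",[[g[0],g[1],.02]])[0]
    S=detect(nm,"side",us,20)
    print(nm,"ground",g.round(3),[round(d["confidence"],2) for d in L],[round(d["confidence"],2) for d in S])
    ms={}
    if L: ms["top"]=mbox(L[0]["mask"])
    if S: ms["side"]=mbox(S[0]["mask"])
    if not ms: continue
    fy=SH[nm][0]=="sq"
    for k in ([ms] if len(ms)<2 else [ms,{"top":ms["top"]},{"side":ms["side"]}]):
        best=min((fit(nm,k,g,y0,fy,len(k)>1) for y0 in ([0,.4,-.4,.78] if fy else [0])),key=lambda s:s[1])
        print("   ",list(k),best[0].round(4),"rms px",best[1].round(2))
print(env.get_state()["clock"])
E
python3 m.py
```

```text
pad ground [0.641 0.015] [0.62] [0.96]
    ['top', 'side'] [0.6437 0.0154 0.0028 0.    ] rms px 1.61
    ['top'] [0.6474 0.0216 0.     0.    ] rms px 1.46
    ['side'] [0.6518 0.0165 0.     0.    ] rms px 1.59
board ground [ 0.658 -0.2  ] [0.56] [0.71]
    ['top', 'side'] [ 6.614e-01 -2.005e-01 -6.000e-04  0.000e+00] rms px 0.71
    ['top'] [ 0.6606 -0.2008  0.      0.    ] rms px 0.61
    ['side'] [ 0.661  -0.2023  0.      0.    ] rms px 0.69
tray ground [0.628 0.234] [0.79] [0.88]
    ['top', 'side'] [0.628  0.2327 0.0104 0.    ] rms px 1.32
    ['top'] [0.632  0.2382 0.     0.    ] rms px 1.06
    ['side'] [0.6284 0.2341 0.     0.    ] rms px 1.26
steel_block ground [ 0.464 -0.174] [0.64] [0.79]
    ['top', 'side'] [ 0.4641 -0.1722  0.0019  0.    ] rms px 0.45
    ['top'] [ 0.4637 -0.1717  0.      0.    ] rms px 0.35
    ['side'] [ 0.4662 -0.1711  0.      0.    ] rms px 0.28
doming_block ground [ 0.403 -0.322] [0.68] [0.81]
    ['top', 'side'] [ 0.405  -0.3148 -0.0018  0.4   ] rms px 1.48
    ['top'] [ 0.4032 -0.3169  0.      0.4095] rms px 0.79
    ['side'] [ 0.4083 -0.3156  0.  
[... 435 characters left out ...]
     0.    ] rms px 0.5
ring_cone ground [0.454 0.202] [0.74] [0.61]
    ['top', 'side'] [0.455  0.2061 0.0013 0.    ] rms px 1.06
    ['top'] [0.4547 0.2057 0.     0.    ] rms px 1.07
    ['side'] [0.4542 0.2087 0.     0.    ] rms px 0.82
loupe ground [ 0.758 -0.02 ] [0.48] [0.46]
    ['top', 'side'] [ 0.7581 -0.0183  0.0024  0.    ] rms px 0.72
    ['top'] [ 0.7588 -0.0182  0.      0.    ] rms px 0.52
    ['side'] [ 0.7646 -0.014   0.      0.    ] rms px 0.84
enamel_pot ground [ 0.456 -0.005] [0.48] [0.83]
    ['top', 'side'] [ 0.4548 -0.0046  0.0024  0.    ] rms px 0.77
    ['top'] [ 0.4556 -0.0029  0.      0.    ] rms px 0.85
    ['side'] [ 0.4568 -0.0029  0.      0.    ] rms px 0.71
1.2
```

Casting the hull to float32 spoils the numeric derivatives. I'll fix that, and fit the row jointly as pad, board and tray on a 220 mm line.

```bash
sed -i 's/    h=cv2.convexHull(P.astype(np.float32))\[:,0\]/    h=P/' h.py
cat >> m.py <<'E'
# joint row fit
G={}
for nm in("pad","board","tray"):
    for cam in("top","side"):
        uv=np.array(U[nm])/1.5; g=ground("top",uv,.01)
        L=detect(nm,cam,uv if cam=="top" else proj("side",[[g[0],g[1],.01]])[0],20)
        if L: G[nm,cam]=mbox(L[0]["mask"])
def rr(p,cams):
    r=[]
    for (nm,cam),m in G.items():
        if cam not in cams: continue
        d={"pad":0,"board":-.22,"tray":.22}[nm]
        x,y=p[0]-d*np.sin(p[2]),p[1]+d*np.cos(p[2])
        r.append(box(proj(cam,pts(nm,x,y,0,p[2])))-m)
    return np.concatenate(r)
for cams in(("top","side"),("top",),("side",)):
    s=least_squares(rr,[.642,.016,.05],args=(cams,),loss="soft_l1",x_scale=[.01,.01,.1]); p=s.x
    print(cams,p.round(4),np.sqrt(np.mean(rr(p,cams)**2)).round(2))
    y=np.array([-np.sin(p[2]),np.cos(p[2])]);print("jar tgt",(p[:2]-.11*y).round(4),"stand",(p[:2]+.11*y).round(4))
print(env.get_state()["clock"])
E
python3 m.py
```

```text
pad ground [0.641 0.015] [0.83] [0.65]
    ['top', 'side'] [0.6485 0.0192 0.0009 0.063 ] rms px 1.23
    ['top'] [ 0.6482  0.0187 -0.      0.0535] rms px 1.09
    ['side'] [6.53e-01 2.34e-02 4.00e-04 1.19e-01] rms px 1.16
board ground [ 0.658 -0.2  ] [0.74] [0.86]
    ['top', 'side'] [ 0.6619 -0.2011 -0.0012  0.    ] rms px 0.59
    ['top'] [ 0.6614 -0.2006  0.      0.    ] rms px 0.43
    ['side'] [ 0.6603 -0.202   0.      0.    ] rms px 0.71
tray ground [0.628 0.234] [0.7] [0.86]
    ['top', 'side'] [0.6328 0.2375 0.0019 0.0529] rms px 0.76
    ['top'] [6.324e-01 2.382e-01 2.000e-04 4.990e-02] rms px 0.7
    ['side'] [0.6375 0.2419 0.     0.0754] rms px 0.57
steel_block ground [ 0.464 -0.174] [0.93] [0.64]
    ['top', 'side'] [ 0.4645 -0.1718  0.001   0.    ] rms px 0.45
    ['top'] [ 0.464  -0.1715  0.      0.    ] rms px 0.48
    ['side'] [ 0.466 -0.171  0.     0.   ] rms px 0.29
doming_block ground [ 0.403 -0.322] [0.81] [0.82]
    ['top', 'side'] [ 4.042e-01 -3.157e-01 -1.000e-04  5.210e-01] rms px 0.99
    ['top'] [ 0.4042 -0.3165  0.      0.5213] rms px 0.89
    ['side'] [ 0.
[... 474 characters left out ...]
 ] [0.46] [0.68]
    ['top', 'side'] [ 0.7567 -0.0193  0.0029  0.    ] rms px 0.62
    ['top'] [ 0.7578 -0.0193  0.      0.    ] rms px 0.47
    ['side'] [ 0.7628 -0.0155  0.      0.    ] rms px 0.67
enamel_pot ground [ 0.456 -0.005] [0.49] [0.71]
    ['top', 'side'] [ 0.4552 -0.0039  0.0028  0.    ] rms px 0.46
    ['top'] [ 0.4552 -0.0038  0.      0.    ] rms px 0.32
    ['side'] [ 0.4582 -0.0006  0.      0.    ] rms px 0.57
2.3
('top', 'side') [0.6477 0.0188 0.0625] 0.94
jar tgt [ 0.6546 -0.091 ] stand [0.6408 0.1286]
('top',) [0.6472 0.0187 0.0654] 0.82
jar tgt [ 0.6544 -0.091 ] stand [0.64   0.1285]
('side',) [0.6488 0.0193 0.0576] 1.0
jar tgt [ 0.6552 -0.0905] stand [0.6425 0.1291]
2.6
```

The fits agree. The pad is at (0.6476, 0.0188) with yaw 0.063, and everything sits at z≈0 on the bench. Next is a planner helper, then the move.

```bash
cat > plan.py <<'E'
import sys,numpy as np
from plant import env
from scipy.spatial.transform import Rotation as R
s=env.get_state(); x=[float(v) for v in sys.argv[1:]]
Rm=R.from_euler('xyz',s["ee_rot"]); Rt=R.from_euler('xyz',[np.pi,0,x[3] if len(x)>3 else s["ee_rot"][2]])
d=Rm.inv().apply(np.array(x[:3])-s["tcp_pos"]); r=(Rm.inv()*Rt).as_rotvec(degrees=True)
print("clock",round(s["clock"],2),"tcp",s["tcp_pos"].round(4),s["ee_rot"].round(4),"F",s["force"].round(1),"op",round(s["opening"],3))
print("linear",d.round(4),"rot",r.round(2))
E
python3 plan.py 0.4645 -0.1718 0.16 1.634
```

```text
clock 2.6 tcp [0.2364 0.5786 0.2483] [-3.1415 -0.      2.7537] F [-0.2 -0.2  0.7] op 1.0
linear [-0.495  -0.6083  0.0883] rot [-0.    0.   64.16]
```

Call:
{"method": "play_rows", "body": {
  "deltas": [
    {"gripper":0,"linear":[-0.02,-0.025,0],"delta_rot":[0,0,4]},
    {"gripper":0,"linear":[-0.05,-0.06,0],"delta_rot":[0,0,12]},
    {"gripper":0,"linear":[-0.08,-0.095,0],"delta_rot":[0,0,20]},
    {"gripper":0,"linear":[-0.11,-0.13,0],"delta_rot":[0,0,28]},
    {"gripper":0,"linear":[-0.14,-0.165,0],"delta_rot":[0,0,36]},
    {"gripper":0,"linear":[-0.17,-0.2,0],"delta_rot":[0,0,44]},
    {"gripper":0,"linear":[-0.2,-0.235,0],"delta_rot":[0,0,52]},
    {"gripper":0,"linear":[-0.23,-0.27,0],"delta_rot":[0,0,60]}
  ],
  "newtons": 60
}}

```text
clock: 3.4
tcp_pos: [0.3475, 0.24, 0.2486]
ee_rot: [3.14, -0.0, 1.701]
force: [1.4, -0.2, 0.0]
opening: 1.005
```

```bash
python3 plan.py 0.4645 -0.1718 0.16 1.634
```

```text
clock 3.4 tcp [0.3475 0.24   0.2486] [ 3.1403e+00 -3.0000e-04  1.7015e+00] F [ 1.4 -0.2  0. ] op 1.005
linear [-0.4236  0.0622  0.0886] rot [ 0.07 -0.02  3.87]
```

Call:
{"method": "play_rows", "body": {
  "deltas": [
    {"gripper":0,"linear":[-0.03,0.004,0.005],"delta_rot":[0,0,3.87]},
    {"gripper":0,"linear":[-0.08,0.012,0.015],"delta_rot":[0,0,3.87]},
    {"gripper":0,"linear":[-0.13,0.019,0.03],"delta_rot":[0,0,3.87]},
    {"gripper":0,"linear":[-0.18,0.026,0.04],"delta_rot":[0,0,3.87]},
    {"gripper":0,"linear":[-0.23,0.034,0.05],"delta_rot":[0,0,3.87]},
    {"gripper":0,"linear":[-0.28,0.041,0.06],"delta_rot":[0,0,3.87]},
    {"gripper":0,"linear":[-0.33,0.048,0.07],"delta_rot":[0,0,3.87]},
    {"gripper":0,"linear":[-0.37,0.055,0.08],"delta_rot":[0,0,3.87]}
  ]
}}

```text
clock: 4.2
tcp_pos: [0.4517, -0.1179, 0.169]
ee_rot: [3.14, 0.001, 1.638]
force: [1.0, -0.5, 0.5]
opening: 1.005
```

```bash
python3 plan.py 0.4645 -0.1718 0.08 1.634
```

```text
clock 4.2 tcp [ 0.4517 -0.1179  0.169 ] [3.1399e+00 5.0000e-04 1.6384e+00] F [ 1.  -0.5  0.5] op 1.005
linear [-0.0546  0.009   0.089 ] rot [0.1  0.03 0.25]
```

Call:
{"method": "play_rows", "body": {
  "deltas": [
    {"gripper":0,"linear":[-0.03,0.005,0.03],"delta_rot":[0,0,0.2]},
    {"gripper":0,"linear":[-0.05,0.009,0.06],"delta_rot":[0,0,0.2]},
    {"gripper":0,"linear":[-0.054,0.009,0.085],"delta_rot":[0,0,0.2]},
    {"gripper":0,"linear":[-0.054,0.009,0.089],"delta_rot":[0,0,0.2]},
    {"gripper":0,"linear":[-0.054,0.009,0.089],"delta_rot":[0,0,0.2]}
  ]
}}

```text
clock: 4.7
tcp_pos: [0.463, -0.1684, 0.0791]
ee_rot: [-3.139, -0.001, 1.635]
force: [0.8, -0.5, -0.1]
opening: 1.0
```

```bash
python3 plan.py 0.4645 -0.1718 0.020 1.634
python3 - <<'E'
from h import *
for n in("side","top"):
    im=env.snapshot(n); cv2.imwrite(f"pics/{n}1.png",cv2.resize(im[:,:,::-1],(768,576)))
E
```

```text
clock 4.7 tcp [ 0.463  -0.1684  0.0791] [-3.1395e+00 -1.3000e-03  1.6353e+00] F [ 0.8 -0.5 -0.1] op 1.0
linear [-0.0036  0.0014  0.0591] rot [-0.12 -0.07  0.07]
```

View pics/side1.png

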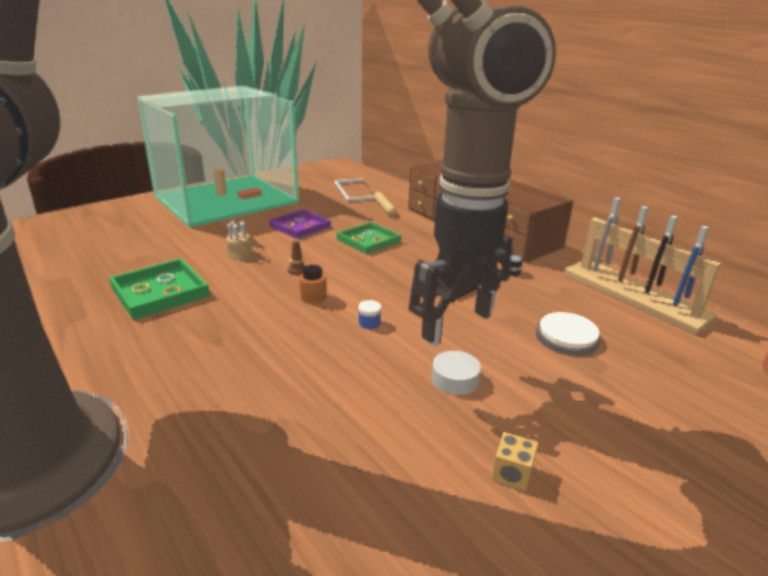

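The fingers, at (430,330) and (488,300), straddle the steel block at (456,372).

```bash
python3 plan.py 0.4645 -0.1718 0.020 1.634
```

```text
clock 4.8 tcp [ 0.4647 -0.1687  0.0809] [3.1399e+00 8.0000e-04 1.6362e+00] F [-0.  -0.2  0.4] op 0.998
linear [-0.0031 -0.0005  0.0609] rot [0.1  0.05 0.13]
```

Call:
{"method": "play_rows", "body": {
  "deltas": [
    {"gripper":0,"linear":[-0.003,0,0.02],"delta_rot":[0,0,0]},
    {"gripper":0,"linear":[-0.003,0,0.04],"delta_rot":[0,0,0]},
    {"gripper":0,"linear":[-0.003,0,0.054],"delta_rot":[0,0,0]},
    {"gripper":0,"linear":[-0.003,0,0.06],"delta_rot":[0,0,0]},
    {"gripper":0,"linear":[-0.003,0,0.06],"delta_rot":[0,0,0]}
  ]
}}

```text
clock: 5.3
tcp_pos: [0.464, -0.1714, 0.0197]
ee_rot: [-3.141, -0.0, 1.636]
force: [-0.2, -0.3, -1.0]
opening: 0.999
```

Call:
{"method": "play_rows", "body": {
  "deltas": [
    {"gripper":255,"linear":[0,0,0],"delta_rot":[0,0,0]},
    {"gripper":255,"linear":[0,0,0],"delta_rot":[0,0,0]},
    {"gripper":255,"linear":[0,0,0],"delta_rot":[0,0,0]},
    {"gripper":255,"linear":[0,0,0],"delta_rot":[0,0,0]},
    {"gripper":255,"linear":[0,0,0],"delta_rot":[0,0,0]},
    {"gripper":255,"linear":[0,0,0],"delta_rot":[0,0,0]}
  ],
  "newtons": 60
}}

```text
clock: 5.9
tcp_pos: [0.4649, -0.1722, 0.0212]
ee_rot: [3.14, 0.001, 1.636]
force: [-0.2, 1.1, 6.8]
opening: 0.677
```

```bash
python3 plan.py 0.4645 -0.1718 0.020 1.634;python3 plan.py 0.6476 0.0188 0.12 1.634
```

```text
clock 5.9 tcp [ 0.4649 -0.1722  0.0212] [3.1403e+00 8.0000e-04 1.6356e+00] F [-0.2  1.1  6.8] op 0.677
linear [ 0.0004 -0.0003  0.0012] rot [0.07 0.04 0.09]
clock 5.9 tcp [ 0.4649 -0.1722  0.0212] [3.1403e+00 8.0000e-04 1.6356e+00] F [-0.2  1.1  6.8] op 0.677
linear [ 0.1787  0.1949 -0.0987] rot [0.07 0.04 0.09]
```

Call:
{"method": "play_rows", "body": {
  "deltas": [
    {"gripper":255,"linear":[0,0,-0.02],"delta_rot":[0,0,0]},
    {"gripper":255,"linear":[0,0,-0.05],"delta_rot":[0,0,0]},
    {"gripper":255,"linear":[0,0,-0.08],"delta_rot":[0,0,0]},
    {"gripper":255,"linear":[0.015,0.016,-0.1],"delta_rot":[0,0,0]},
    {"gripper":255,"linear":[0.037,0.04,-0.1],"delta_rot":[0,0,0]},
    {"gripper":255,"linear":[0.06,0.065,-0.1],"delta_rot":[0,0,0]},
    {"gripper":255,"linear":[0.083,0.09,-0.1],"delta_rot":[0,0,0]},
    {"gripper":255,"linear":[0.105,0.115,-0.1],"delta_rot":[0,0,0]}
  ]
}}

```text
clock: 6.7
tcp_pos: [0.5718, -0.0584, 0.1192]
ee_rot: [-3.14, -0.0, 1.635]
force: [0.5, -0.5, -3.3]
opening: 0.677
```

```bash
python3 plan.py 0.6476 0.0188 0.12 1.634
```

```text
clock 6.7 tcp [ 0.5718 -0.0584  0.1192] [-3.1401e+00 -3.0000e-04  1.6355e+00] F [ 0.5 -0.5 -3.3] op 0.677
linear [ 0.0721  0.0806 -0.0009] rot [-0.08 -0.02  0.08]
```

Call:
{"method": "play_rows", "body": {
  "deltas": [
    {"gripper":255,"linear":[0.022,0.025,0],"delta_rot":[0,0,0]},
    {"gripper":255,"linear":[0.045,0.05,0],"delta_rot":[0,0,0]},
    {"gripper":255,"linear":[0.062,0.07,0.01],"delta_rot":[0,0,0]},
    {"gripper":255,"linear":[0.073,0.08,0.03],"delta_rot":[0,0,0]},
    {"gripper":255,"linear":[0.073,0.08,0.05],"delta_rot":[0,0,0]},
    {"gripper":255,"linear":[0.073,0.08,0.065],"delta_rot":[0,0,0]},
    {"gripper":255,"linear":[0.073,0.08,0.07],"delta_rot":[0,0,0]},
    {"gripper":255,"linear":[0.073,0.08,0.07],"delta_rot":[0,0,0]}
  ]
}}

```text
clock: 7.5
tcp_pos: [0.6455, 0.0181, 0.0482]
ee_rot: [-3.138, -0.0, 1.635]
force: [-0.3, 0.0, -3.8]
opening: 0.678
```

```bash
python3 plan.py 0.6476 0.0188 0.034 1.634
python3 - <<'E'
from h import *
for n in("side","top"):
    im=env.snapshot(n); cv2.imwrite(f"pics/{n}2.png",cv2.resize(im[:,:,::-1],(768,576)))
    for m in("steel_block",):
        L=env.masks_of(n,m); print(n,[(d["uv"],round(d["confidence"],2)) for d in L])
E
python3 plan.py 0.6476 0.0188 0.034 1.634
```

```text
clock 7.5 tcp [0.6455 0.0181 0.0482] [-3.1382e+00 -3.0000e-04  1.6350e+00] F [-0.3  0.  -3.8] op 0.678
linear [0.0006 0.0022 0.0142] rot [-0.19 -0.02  0.06]
side [([305.8, 174.3], 0.84)]
top [([181.9, 218.2], 0.41)]
clock 7.7 tcp [0.6482 0.018  0.0512] [3.139e+00 3.000e-04 1.635e+00] F [-0.1  0.5 -4.2] op 0.676
linear [ 0.0008 -0.0006  0.0172] rot [0.15 0.02 0.06]
```

View pics/side2.png

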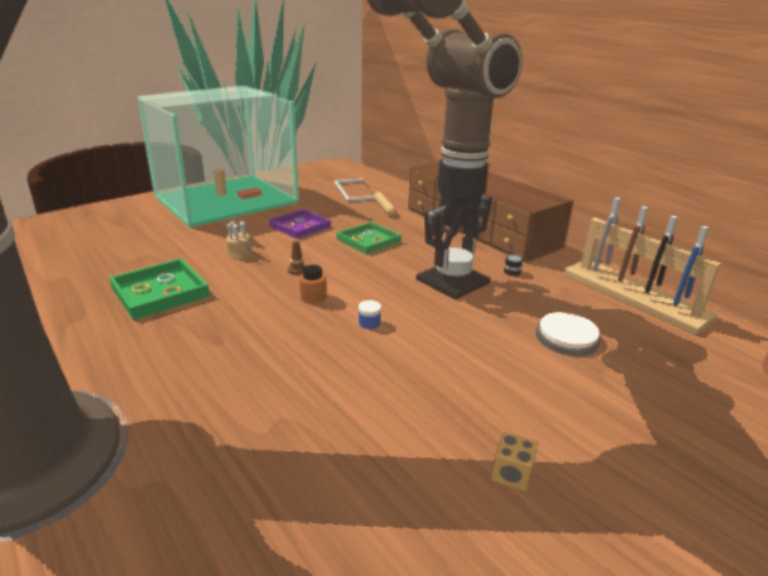

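The steel block, at (456,262), is held level above the pad. Lowering it.

Call:
{"method": "play_rows", "body": {
  "deltas": [
    {"gripper":255,"linear":[0.001,0.0005,0.006],"delta_rot":[0,0,0]},
    {"gripper":255,"linear":[0.001,0.0005,0.012],"delta_rot":[0,0,0]},
    {"gripper":255,"linear":[0.001,0.0005,0.015],"delta_rot":[0,0,0]},
    {"gripper":255,"linear":[0.001,0.0005,0.016],"delta_rot":[0,0,0]},
    {"gripper":255,"linear":[0.001,0.0005,0.016],"delta_rot":[0,0,0]}
  ]
}}

```text
clock: 8.2
tcp_pos: [0.6474, 0.0195, 0.0335]
ee_rot: [-3.141, -0.0, 1.636]
force: [0.4, -0.3, -4.9]
opening: 0.68
```

```bash
python3 plan.py 0.6476 0.0188 0.033 1.634
```

```text
clock 8.2 tcp [0.6474 0.0195 0.0335] [-3.1411 -0.      1.6356] F [ 0.4 -0.3 -4.9] op 0.68
linear [-0.0007  0.0002  0.0005] rot [-0.03 -0.    0.09]
```

Call:
{"method": "play_rows", "body": {
  "deltas": [
    {"gripper":255,"linear":[0,0,0.001],"delta_rot":[0,0,0]},
    {"gripper":255,"linear":[0,0,0.0015],"delta_rot":[0,0,0]},
    {"gripper":255,"linear":[0,0,0.0015],"delta_rot":[0,0,0]}
  ]
}}

```text
clock: 8.5
tcp_pos: [0.6477, 0.0195, 0.0332]
ee_rot: [3.142, 0.0, 1.636]
force: [-3.5, 0.3, 3.9]
opening: 0.675
```

Contact. Opening gently.

Call:
{"method": "play_rows", "body": {
  "deltas": [
    {"gripper":60,"linear":[0,0,0],"delta_rot":[0,0,0]},
    {"gripper":40,"linear":[0,0,0],"delta_rot":[0,0,0]},
    {"gripper":0,"linear":[0,0,0],"delta_rot":[0,0,0]},
    {"gripper":0,"linear":[0,0,0],"delta_rot":[0,0,0]},
    {"gripper":0,"linear":[0,0,-0.02],"delta_rot":[0,0,0]},
    {"gripper":0,"linear":[0,0,-0.05],"delta_rot":[0,0,0]},
    {"gripper":0,"linear":[0,0,-0.09],"delta_rot":[0,0,0]},
    {"gripper":0,"linear":[0,0,-0.12],"delta_rot":[0,0,0]}
  ]
}}

```text
clock: 9.3
tcp_pos: [0.6484, 0.0194, 0.1544]
ee_rot: [3.139, 0.0, 1.636]
force: [0.7, 0.9, 0.2]
opening: 1.004
```

```bash
python3 plan.py 0.4042 -0.3160 0.12 2.092
```

```text
clock 9.3 tcp [0.6484 0.0194 0.1544] [3.1394e+00 2.0000e-04 1.6355e+00] F [0.7 0.9 0.2] op 1.004
linear [-0.3189 -0.2654  0.0339] rot [  0.12   0.04 -26.15]
```

Call:
{"method": "play_rows", "body": {
  "deltas": [
    {"gripper":0,"linear":[-0.015,-0.012,0],"delta_rot":[0,0,-2]},
    {"gripper":0,"linear":[-0.045,-0.037,0],"delta_rot":[0,0,-6]},
    {"gripper":0,"linear":[-0.08,-0.066,0],"delta_rot":[0,0,-10]},
    {"gripper":0,"linear":[-0.115,-0.095,0],"delta_rot":[0,0,-14]},
    {"gripper":0,"linear":[-0.15,-0.125,0],"delta_rot":[0,0,-18]},
    {"gripper":0,"linear":[-0.185,-0.154,0],"delta_rot":[0,0,-22]},
    {"gripper":0,"linear":[-0.22,-0.183,0],"delta_rot":[0,0,-26]},
    {"gripper":0,"linear":[-0.25,-0.21,0],"delta_rot":[0,0,-26.2]}
  ]
}}

```text
clock: 10.1
tcp_pos: [0.4531, -0.2453, 0.1526]
ee_rot: [3.141, 0.001, 2.094]
force: [0.7, -0.8, 0.6]
opening: 1.001
```

```bash
python3 plan.py 0.4042 -0.3160 0.09 2.092
python3 - <<'E'
from h import *
env.snapshot("top");env.snapshot("side")
ms={c:mbox(detect("doming_block",c,u,25)[0]["mask"]) for c,u in(("top",(415,240)),("side",(344,307))) if detect("doming_block",c,u,25)}
print(list(ms),fit("doming_block",ms,[.404,-.316],.52,True),fit("doming_block",ms,[.404,-.316],.52,True,False))
ms={c:mbox(detect("steel_block",c,u,25)[0]["mask"]) for c,u in(("top",(263,138)),("side",(302,180))) if detect("steel_block",c,u,25)}
print(list(ms),fit("steel_block",ms,[.647,.018],z0=.012),fit("steel_block",ms,[.647,.018],0,False,False,z0=.012))
E
```

```text
clock 10.1 tcp [ 0.4531 -0.2453  0.1526] [3.1413e+00 1.3000e-03 2.0938e+00] F [ 0.7 -0.8  0.6] op 1.001
linear [-0.0368 -0.0777  0.0626] rot [0.02 0.07 0.11]
['top', 'side'] (array([ 0.40350009, -0.31519361,  0.00058483,  0.51425099]), np.float64(1.5036362758748167)) (array([ 0.4036287 , -0.31522601,  0.        ,  0.51657066]), np.float64(1.5194451374416378))
['top', 'side'] (array([0.64856826, 0.01918711, 0.01422467, 0.        ]), np.float64(0.6972659555575866)) (array([0.64950312, 0.01956083, 0.012     , 0.        ]), np.float64(0.7816323478862919))
```

The steel block fits at (0.649, 0.019), z 12–14 mm, which is on the pad and centred. The cube's pose is confirmed.

Call:
{"method": "play_rows", "body": {
  "deltas": [
    {"gripper":0,"linear":[-0.015,-0.03,0.02],"delta_rot":[0,0,0]},
    {"gripper":0,"linear":[-0.03,-0.06,0.04],"delta_rot":[0,0,0]},
    {"gripper":0,"linear":[-0.037,-0.077,0.06],"delta_rot":[0,0,0]},
    {"gripper":0,"linear":[-0.037,-0.077,0.063],"delta_rot":[0,0,0]},
    {"gripper":0,"linear":[-0.037,-0.077,0.063],"delta_rot":[0,0,0]}
  ]
}}

```text
clock: 11.1
tcp_pos: [0.4058, -0.3132, 0.0885]
ee_rot: [-3.141, -0.002, 2.093]
force: [0.6, -0.8, -0.0]
opening: 1.0
```

```bash
python3 plan.py 0.4040 -0.3157 0.023 2.092;  python3 - <<'E'
from h import *
im=env.snapshot("side"); cv2.imwrite(f"pics/side3.png",cv2.resize(im[:,:,::-1],(768,576)))
E
python3 plan.py 0.4040 -0.3157 0.023 2.092
```

```text
clock 11.1 tcp [ 0.4058 -0.3132  0.0885] [-3.1414e+00 -2.1000e-03  2.0926e+00] F [ 0.6 -0.8 -0. ] op 1.0
linear [-0.0015 -0.0028  0.0655] rot [-0.01 -0.12  0.04]
clock 11.15 tcp [ 0.4066 -0.3135  0.0894] [ 3.1412e+00 -2.0000e-04  2.0935e+00] F [ 0.5 -0.4  0.9] op 0.997
linear [-0.0007 -0.0034  0.0664] rot [ 0.02 -0.01  0.08]
```

View pics/side3.png

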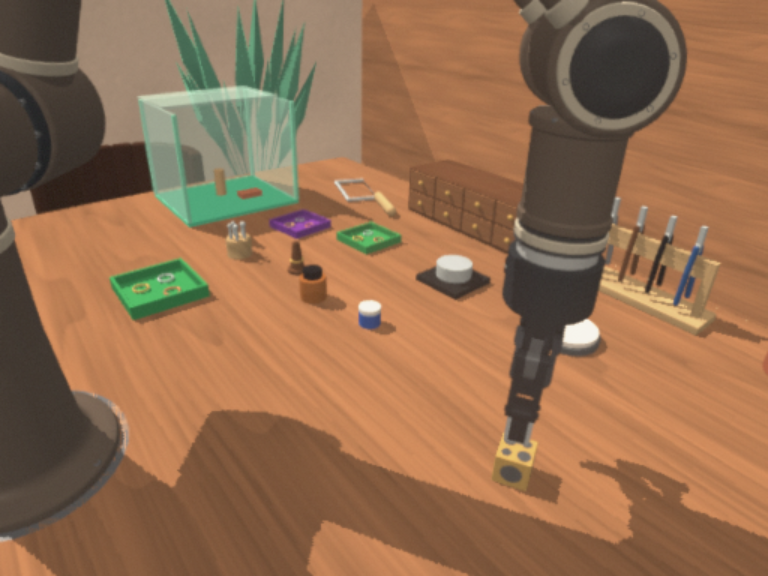

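The steel block sits centred on the pad at (454,270). The jaws are over the cube at (515,462).

Call:
{"method": "play_rows", "body": {
  "deltas": [
    {"gripper":0,"linear":[-0.001,-0.003,0.02],"delta_rot":[0,0,0]},
    {"gripper":0,"linear":[-0.001,-0.003,0.04],"delta_rot":[0,0,0]},
    {"gripper":0,"linear":[-0.001,-0.003,0.06],"delta_rot":[0,0,0]},
    {"gripper":0,"linear":[-0.001,-0.003,0.066],"delta_rot":[0,0,0]},
    {"gripper":0,"linear":[-0.001,-0.003,0.066],"delta_rot":[0,0,0]}
  ]
}}

```text
clock: 11.65
tcp_pos: [0.4043, -0.3156, 0.0233]
ee_rot: [-3.142, -0.001, 2.094]
force: [0.4, 1.1, 0.5]
opening: 0.997
```

Call:
{"method": "play_rows", "body": {
  "deltas": [
    {"gripper":255,"linear":[0,0,0],"delta_rot":[0,0,0]},
    {"gripper":255,"linear":[0,0,0],"delta_rot":[0,0,0]},
    {"gripper":255,"linear":[0,0,0],"delta_rot":[0,0,0]},
    {"gripper":255,"linear":[0,0,0],"delta_rot":[0,0,0]},
    {"gripper":255,"linear":[0,0,0],"delta_rot":[0,0,0]},
    {"gripper":255,"linear":[0,0,0],"delta_rot":[0,0,0]},
    {"gripper":255,"linear":[0,0,0],"delta_rot":[0,0,0]},
    {"gripper":255,"linear":[0,0,0],"delta_rot":[0,0,0]}
  ]
}}

```text
clock: 12.45
tcp_pos: [0.4045, -0.3172, 0.0244]
ee_rot: [3.141, 0.002, 2.093]
force: [-0.2, -0.3, 6.0]
opening: 0.408
```

```bash
python3 plan.py 0.649 0.0193 0.14 1.634
```

```text
clock 12.45 tcp [ 0.4045 -0.3172  0.0244] [3.1411e+00 1.9000e-03 2.0928e+00] F [-0.2 -0.3  6. ] op 0.408
linear [ 0.1696  0.3798 -0.1158] rot [ 0.06  0.1  26.29]
```

Call:
{"method": "play_rows", "body": {
  "deltas": [
    {"gripper":255,"linear":[0,0,-0.02],"delta_rot":[0,0,0]},
    {"gripper":255,"linear":[0,0,-0.06],"delta_rot":[0,0,0]},
    {"gripper":255,"linear":[0,0,-0.1],"delta_rot":[0,0,2]},
    {"gripper":255,"linear":[0.009,0.02,-0.116],"delta_rot":[0,0,7]},
    {"gripper":255,"linear":[0.022,0.05,-0.116],"delta_rot":[0,0,12]},
    {"gripper":255,"linear":[0.038,0.085,-0.116],"delta_rot":[0,0,17]},
    {"gripper":255,"linear":[0.054,0.12,-0.116],"delta_rot":[0,0,22]},
    {"gripper":255,"linear":[0.07,0.155,-0.116],"delta_rot":[0,0,26.3]}
  ]
}}

```text
clock: 13.25
tcp_pos: [0.5025, -0.1768, 0.1381]
ee_rot: [-3.139, -0.001, 1.63]
force: [0.6, -0.5, -4.2]
opening: 0.411
```

```bash
python3 plan.py 0.649 0.0193 0.14 1.634
```

```text
clock 13.25 tcp [ 0.5025 -0.1768  0.1381] [-3.1392e+00 -1.2000e-03  1.6299e+00] F [ 0.6 -0.5 -4.2] op 0.411
linear [ 0.1871  0.1578 -0.0021] rot [-0.14 -0.07 -0.24]
```

Call:
{"method": "play_rows", "body": {
  "deltas": [
    {"gripper":255,"linear":[0.027,0.023,0],"delta_rot":[0,0,0]},
    {"gripper":255,"linear":[0.057,0.048,0],"delta_rot":[0,0,0]},
    {"gripper":255,"linear":[0.09,0.076,0],"delta_rot":[0,0,0]},
    {"gripper":255,"linear":[0.12,0.101,0],"delta_rot":[0,0,0]},
    {"gripper":255,"linear":[0.15,0.126,0],"delta_rot":[0,0,0]},
    {"gripper":255,"linear":[0.175,0.148,0],"delta_rot":[0,0,0]},
    {"gripper":255,"linear":[0.185,0.156,0],"delta_rot":[0,0,0]},
    {"gripper":255,"linear":[0.185,0.156,0],"delta_rot":[0,0,0]}
  ]
}}

```text
clock: 14.05
tcp_pos: [0.6469, 0.0176, 0.1378]
ee_rot: [-3.139, -0.0, 1.636]
force: [-0.0, -0.2, -4.1]
opening: 0.41
```

```bash
python3 plan.py 0.649 0.0193 0.10 1.634
python3 - <<'E'
from h import *
im=env.snapshot("side"); cv2.imwrite(f"pics/side4.png",cv2.resize(im[:,:,::-1],(768,576)))
S=env.masks_of("side","doming_block");print([(d["uv"],round(d["confidence"],2)) for d in S])
E
python3 plan.py 0.649 0.0193 0.10 1.634
```

```text
clock 14.05 tcp [0.6469 0.0176 0.1378] [-3.1394e+00 -4.0000e-04  1.6363e+00] F [-0.  -0.2 -4.1] op 0.41
linear [0.0015 0.0023 0.0378] rot [-0.12 -0.02  0.13]
[([311.4, 138.8], 0.66)]
clock 14.15 tcp [0.6455 0.0154 0.1378] [-3.1378e+00  5.0000e-04  1.6342e+00] F [-0.3  0.3 -4.1] op 0.411
linear [0.0037 0.0039 0.0378] rot [-0.21  0.03  0.01]
```

View pics/side4.png

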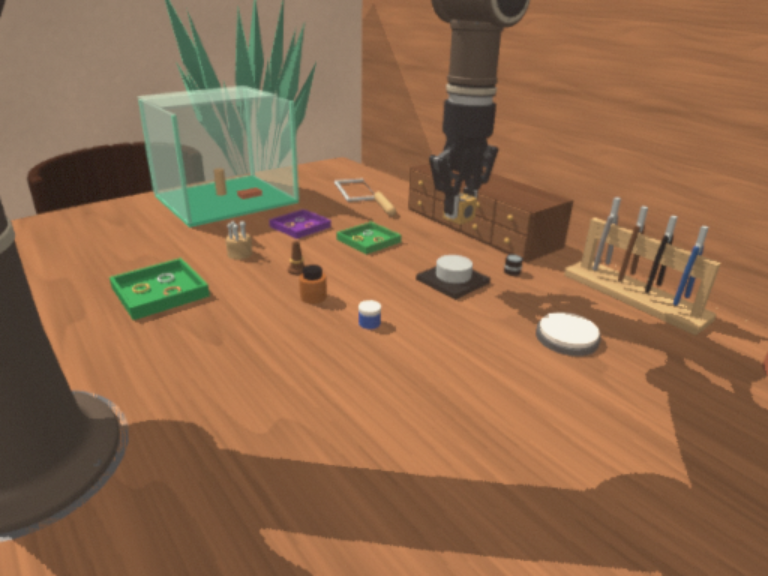

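The cube, at (467,208), is held above the block. Descending.

Call:
{"method": "play_rows", "body": {
  "deltas": [
    {"gripper":255,"linear":[0.002,0.002,0.015],"delta_rot":[0,0,0]},
    {"gripper":255,"linear":[0.002,0.002,0.035],"delta_rot":[0,0,0]},
    {"gripper":255,"linear":[0.002,0.002,0.055],"delta_rot":[0,0,0]},
    {"gripper":255,"linear":[0.002,0.002,0.068],"delta_rot":[0,0,0]},
    {"gripper":255,"linear":[0.002,0.002,0.071],"delta_rot":[0,0,0]},
    {"gripper":255,"linear":[0.002,0.002,0.071],"delta_rot":[0,0,0]},
    {"gripper":255,"linear":[0.002,0.002,0.071],"delta_rot":[0,0,0]}
  ]
}}

```text
clock: 14.85
tcp_pos: [0.65, 0.0178, 0.0691]
ee_rot: [3.14, 0.0, 1.633]
force: [0.4, 0.4, -3.9]
opening: 0.409
```

```bash
python3 plan.py 0.649 0.0193 0.06 1.634
python3 - <<'E'
from h import *
im=env.snapshot("side"); c=im[140:220,250:350,::-1]; cv2.imwrite(f"pics/side5.png",cv2.resize(c,(800,600),interpolation=cv2.INTER_CUBIC))
E
python3 plan.py 0.649 0.0193 0.06 1.634
```

```text
clock 14.85 tcp [0.65   0.0178 0.0691] [3.1398e+00 2.0000e-04 1.6334e+00] F [ 0.4  0.4 -3.9] op 0.409
linear [ 0.0016 -0.0009  0.0091] rot [ 0.1   0.01 -0.03]
clock 14.9 tcp [0.6502 0.0179 0.0695] [3.1391e+00 3.0000e-04 1.6336e+00] F [-0.1  0.4 -4.2] op 0.409
linear [ 0.0015 -0.0012  0.0095] rot [ 0.14  0.01 -0.02]
```

View pics/side5.png

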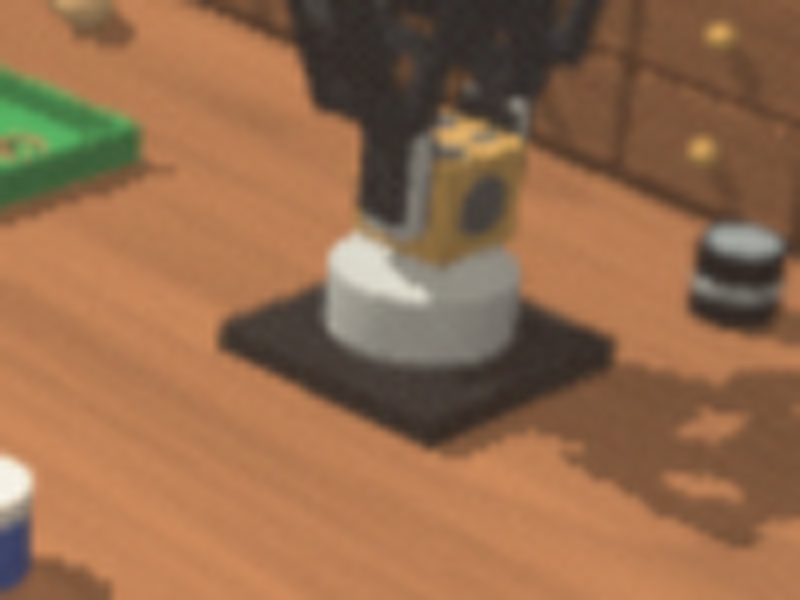

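Run:
```python
from h import *
P=pts("doming_block",.65,.018,.045,.063); print((proj("side",P)-[250,140])*8)
print(box((proj("side",pts("steel_block",.649,.0193,.012,0))-[250,140])*8)[[0,1,8,9]])
S=env.masks_of("side","doming_block");print([(d["uv"],round(d["confidence"],2)) for d in S])
ms={"side":mbox(S[0]["mask"])}
for z in(.043,.045): print(fit("doming_block",ms,[.65,.018],.063,False,False,z0=z))
```

```text
[[434.99600302 290.44023043]
 [445.8521608  181.47329722]
 [347.88438057 250.3691443 ]
 [356.68962067 143.55120984]
 [511.85691039 258.37417946]
 [523.91311269 151.62196471]
 [424.98058198 220.09186394]
 [435.01814062 115.40066672]]
[320.58370366 518.55738022 238.76064646 393.01400178]
[([308.6, 164.0], 0.5), ([196.7, 172.2], 0.3)]
(array([0.65757324, 0.02388546, 0.043     , 0.063     ]), np.float64(1.347147553833812))
(array([0.65427643, 0.0209023 , 0.045     , 0.063     ]), np.float64(1.3768999682203973))
```

The crop's vertical scale is 7.5, so prediction and picture agree within 1 px: the cube is centred and level. Lowering it to contact.

Call:
{"method": "play_rows", "body": {
  "deltas": [
    {"gripper":255,"linear":[0.001,-0.001,0.004],"delta_rot":[0,0,0]},
    {"gripper":255,"linear":[0.001,-0.001,0.007],"delta_rot":[0,0,0]},
    {"gripper":255,"linear":[0.001,-0.001,0.008],"delta_rot":[0,0,0]},
    {"gripper":255,"linear":[0.001,-0.001,0.0085],"delta_rot":[0,0,0]},
    {"gripper":255,"linear":[0.001,-0.001,0.0085],"delta_rot":[0,0,0]}
  ]
}}

```text
clock: 15.45
tcp_pos: [0.6479, 0.0192, 0.0604]
ee_rot: [-3.141, -0.0, 1.634]
force: [-3.8, 1.0, 2.5]
opening: 0.413
```

Call:
{"method": "play_rows", "body": {
  "deltas": [
    {"gripper":130,"linear":[0,0,0],"delta_rot":[0,0,0]},
    {"gripper":100,"linear":[0,0,0],"delta_rot":[0,0,0]},
    {"gripper":50,"linear":[0,0,0],"delta_rot":[0,0,0]},
    {"gripper":0,"linear":[0,0,0],"delta_rot":[0,0,0]},
    {"gripper":0,"linear":[0,0,-0.01],"delta_rot":[0,0,0]},
    {"gripper":0,"linear":[0,0,-0.04],"delta_rot":[0,0,0]},
    {"gripper":0,"linear":[0,0,-0.08],"delta_rot":[0,0,0]},
    {"gripper":0,"linear":[0,0,-0.12],"delta_rot":[0,0,0]}
  ]
}}

```text
clock: 16.25
tcp_pos: [0.6477, 0.019, 0.1811]
ee_rot: [-3.141, -0.0, 1.634]
force: [0.3, -0.2, 0.1]
opening: 1.001
```

```bash
python3 plan.py 0.4298 0.109 0.15 1.634
```

```text
clock 16.25 tcp [0.6477 0.019  0.1811] [-3.1408e+00 -1.0000e-04  1.6338e+00] F [ 0.3 -0.2  0.1] op 1.001
linear [ 0.1035 -0.2117  0.0313] rot [-0.05 -0.   -0.01]
```

Call:
{"method": "play_rows", "body": {
  "deltas": [
    {"gripper":0,"linear":[0.012,-0.025,0],"delta_rot":[0,0,0]},
    {"gripper":0,"linear":[0.03,-0.06,0],"delta_rot":[0,0,0]},
    {"gripper":0,"linear":[0.05,-0.1,0],"delta_rot":[0,0,0]},
    {"gripper":0,"linear":[0.068,-0.14,0.01],"delta_rot":[0,0,0]},
    {"gripper":0,"linear":[0.085,-0.175,0.04],"delta_rot":[0,0,0]},
    {"gripper":0,"linear":[0.1035,-0.205,0.07],"delta_rot":[0,0,0]},
    {"gripper":0,"linear":[0.1035,-0.212,0.085],"delta_rot":[0,0,0]},
    {"gripper":0,"linear":[0.1035,-0.212,0.085],"delta_rot":[0,0,0]}
  ]
}}

```text
clock: 17.05
tcp_pos: [0.4262, 0.109, 0.0931]
ee_rot: [-3.136, 0.001, 1.635]
force: [0.3, 0.3, -0.6]
opening: 0.998
```

```bash
python3 - <<'E'
from h import *
env.snapshot("top")
im=env.snapshot("side"); cv2.imwrite(f"pics/side6.png",cv2.resize(im[:,:,::-1],(768,576)))
P=np.array([.6485,.019])
for nm,z,p in(("steel_block",.012,P),("doming_block",.036,P),("flux_jar",0,(.4298,.109)),("ring_cone",0,(.4545,.2055)),("enamel_pot",0,(.455,-.004))):
    ms={}
    for c in("top","side"):
        L=detect(nm,c,proj(c,[[p[0],p[1],z+.02]])[0],15)
        if L: ms[c]=mbox(L[0]["mask"])
    for k in [ms]+([{c:ms[c]} for c in ms] if len(ms)>1 else []):
        if k:
            s=fit(nm,k,p,.063,False,len(k)>1,z0=z);print(nm,list(k),s[0][:3].round(4),s[1].round(2))
E
python3 plan.py 0.4298 0.109 0.02 1.634
```

```text
steel_block ['top', 'side'] [0.6473 0.0191 0.011 ] 1.59
steel_block ['top'] [0.6454 0.0193 0.012 ] 1.72
steel_block ['side'] [0.6491 0.0197 0.012 ] 1.25
doming_block ['top', 'side'] [0.6485 0.0213 0.0378] 0.6
doming_block ['top'] [0.6485 0.0216 0.036 ] 0.45
doming_block ['side'] [0.653  0.0242 0.036 ] 0.59
flux_jar ['side'] [0.4315 0.1138 0.    ] 0.66
ring_cone ['side'] [0.4553 0.2085 0.    ] 0.93
enamel_pot ['top', 'side'] [ 0.4557 -0.0035  0.0022] 0.47
enamel_pot ['top'] [ 0.4564 -0.0039  0.    ] 0.42
enamel_pot ['side'] [ 0.4573 -0.0005  0.    ] 0.49
clock 17.65 tcp [0.4302 0.1089 0.0949] [ 3.1412 -0.      1.6335] F [ 0.4  0.9 -0.6] op 1.001
linear [ 0.0001 -0.0005  0.0749] rot [ 0.02 -0.   -0.03]
```

View pics/side6.png

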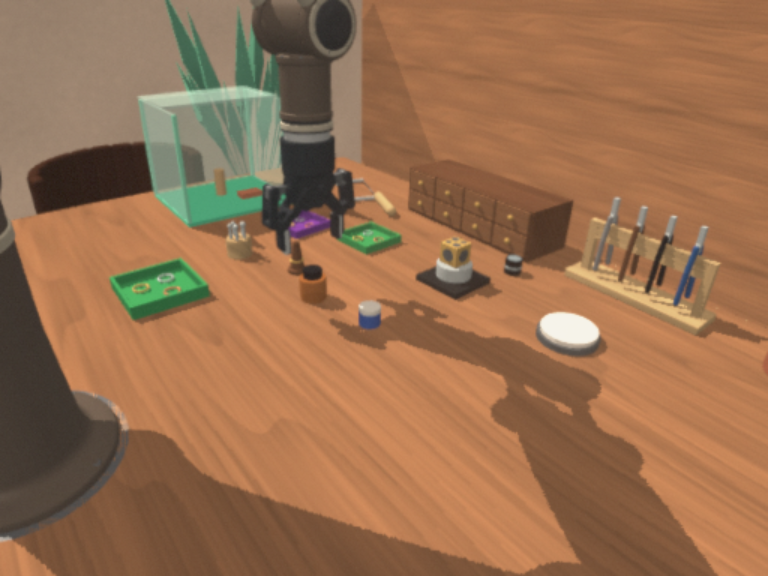

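The cube stands centred on the block at (455,250). The jaws straddle the jar at (313,285) and are clear of the cone. Descending.

Call:
{"method": "play_rows", "body": {
  "deltas": [
    {"gripper":0,"linear":[0,0,0.02],"delta_rot":[0,0,0]},
    {"gripper":0,"linear":[0,0,0.045],"delta_rot":[0,0,0]},
    {"gripper":0,"linear":[0,0,0.066],"delta_rot":[0,0,0]},
    {"gripper":0,"linear":[0,0,0.072],"delta_rot":[0,0,0]},
    {"gripper":0,"linear":[0,0,0.072],"delta_rot":[0,0,0]},
    {"gripper":0,"linear":[0,0,0.072],"delta_rot":[0,0,0]}
  ]
}}

```text
clock: 18.25
tcp_pos: [0.4307, 0.1091, 0.0233]
ee_rot: [3.141, -0.0, 1.634]
force: [-0.5, 0.7, 0.2]
opening: 1.004
```

Call:
{"method": "play_rows", "body": {
  "deltas": [
    {"gripper":255,"linear":[0,0,0],"delta_rot":[0,0,0]},
    {"gripper":255,"linear":[0,0,0],"delta_rot":[0,0,0]},
    {"gripper":255,"linear":[0,0,0],"delta_rot":[0,0,0]},
    {"gripper":255,"linear":[0,0,0],"delta_rot":[0,0,0]},
    {"gripper":255,"linear":[0,0,0],"delta_rot":[0,0,0]},
    {"gripper":255,"linear":[0,0,0],"delta_rot":[0,0,0]},
    {"gripper":255,"linear":[0,0,0],"delta_rot":[0,0,0]},
    {"gripper":255,"linear":[0,0,0],"delta_rot":[0,0,0]}
  ],
  "newtons": 40
}}

```text
clock: 19.05
tcp_pos: [0.4305, 0.1091, 0.0236]
ee_rot: [3.141, -0.0, 1.634]
force: [-1.5, -0.3, 5.7]
opening: 0.477
```

```bash
python3 plan.py 0.6546 -0.0909 0.17 1.634
```

```text
clock 19.05 tcp [0.4305 0.1091 0.0236] [ 3.1407e+00 -1.0000e-04  1.6339e+00] F [-1.5 -0.3  5.7] op 0.477
linear [-0.2137  0.2112 -0.1463] rot [ 0.05 -0.   -0.01]
```

Call:
{"method": "play_rows", "body": {
  "deltas": [
    {"gripper":255,"linear":[0,0,-0.02],"delta_rot":[0,0,0]},
    {"gripper":255,"linear":[0,0,-0.06],"delta_rot":[0,0,0]},
    {"gripper":255,"linear":[0,0,-0.1],"delta_rot":[0,0,0]},
    {"gripper":255,"linear":[-0.01,0.01,-0.13],"delta_rot":[0,0,0]},
    {"gripper":255,"linear":[-0.03,0.03,-0.146],"delta_rot":[0,0,0]},
    {"gripper":255,"linear":[-0.055,0.055,-0.146],"delta_rot":[0,0,0]},
    {"gripper":255,"linear":[-0.08,0.08,-0.146],"delta_rot":[0,0,0]},
    {"gripper":255,"linear":[-0.105,0.105,-0.146],"delta_rot":[0,0,0]}
  ]
}}

```text
clock: 19.85
tcp_pos: [0.542, 0.01, 0.1689]
ee_rot: [3.141, -0.0, 1.634]
force: [0.5, 0.3, -0.9]
opening: 0.483
```

Call:
{"method": "play_rows", "body": {
  "deltas": [
    {"gripper":255,"linear":[-0.025,0.025,0],"delta_rot":[0,0,0]},
    {"gripper":255,"linear":[-0.05,0.05,0],"delta_rot":[0,0,0]},
    {"gripper":255,"linear":[-0.075,0.074,0],"delta_rot":[0,0,0]},
    {"gripper":255,"linear":[-0.095,0.093,0],"delta_rot":[0,0,0]},
    {"gripper":255,"linear":[-0.107,0.105,0],"delta_rot":[0,0,0]},
    {"gripper":255,"linear":[-0.108,0.106,0.02],"delta_rot":[0,0,0]},
    {"gripper":255,"linear":[-0.108,0.106,0.055],"delta_rot":[0,0,0]},
    {"gripper":255,"linear":[-0.108,0.106,0.085],"delta_rot":[0,0,0]}
  ]
}}

```text
clock: 20.65
tcp_pos: [0.6537, -0.0905, 0.0824]
ee_rot: [-3.141, -0.0, 1.633]
force: [-0.3, 0.8, -1.9]
opening: 0.482
```

```bash
python3 - <<'E'
from h import *
im=env.snapshot("side"); cv2.imwrite(f"pics/side7.png",cv2.resize(im[:,:,::-1],(768,576)))
im=env.snapshot("side")
E
python3 plan.py 0.6546 -0.0909 0.025 1.634
```

```text
clock 20.75 tcp [ 0.6487 -0.0893  0.0776] [-3.1296 -0.0033  1.6336] F [-1.6 -0.3 -1.6] op 0.481
linear [-0.0021  0.0064  0.0526] rot [-0.69 -0.19 -0.02]
```

View pics/side7.png

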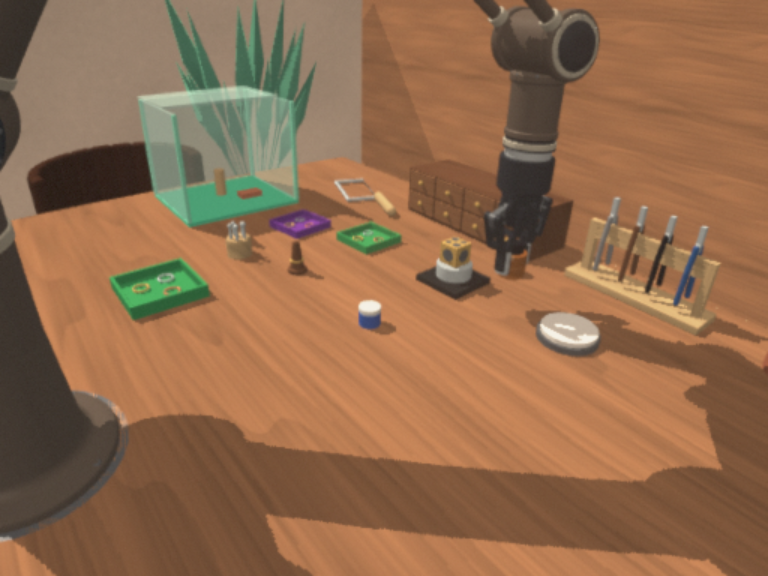

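The jar at (513,265) is upright in the jaws and above its spot. Descending most of the way.

Call:
{"method": "play_rows", "body": {
  "deltas": [
    {"gripper":255,"linear":[0,0.001,0.005],"delta_rot":[0,0,0]},
    {"gripper":255,"linear":[0,0.001,0.02],"delta_rot":[0,0,0]},
    {"gripper":255,"linear":[0,0.001,0.035],"delta_rot":[0,0,0]},
    {"gripper":255,"linear":[0,0.001,0.048],"delta_rot":[0,0,0]},
    {"gripper":255,"linear":[0,0.001,0.054],"delta_rot":[0,0,0]},
    {"gripper":255,"linear":[0,0.001,0.054],"delta_rot":[0,0,0]},
    {"gripper":255,"linear":[0,0.001,0.054],"delta_rot":[0,0,0]}
  ]
}}

```text
clock: 21.45
tcp_pos: [0.6551, -0.0902, 0.0297]
ee_rot: [3.142, 0.0, 1.634]
force: [-0.3, -0.2, -1.6]
opening: 0.479
```

```bash
python3 plan.py 0.6546 -0.0909 0.0236 1.634
```

```text
clock 21.45 tcp [ 0.6551 -0.0902  0.0297] [3.1415 0.     1.6338] F [-0.3 -0.2 -1.6] op 0.479
linear [-0.0006 -0.0005  0.0061] rot [ 0.    0.   -0.01]
```

Call:
{"method": "play_rows", "body": {
  "deltas": [
    {"gripper":255,"linear":[-0.001,0,0.003],"delta_rot":[0,0,0]},
    {"gripper":255,"linear":[-0.001,0,0.005],"delta_rot":[0,0,0]},
    {"gripper":255,"linear":[-0.001,0,0.0063],"delta_rot":[0,0,0]},
    {"gripper":255,"linear":[-0.001,0,0.0063],"delta_rot":[0,0,0]}
  ]
}}

```text
clock: 21.85
tcp_pos: [0.6553, -0.0913, 0.0237]
ee_rot: [3.141, 0.0, 1.634]
force: [0.6, -0.3, -0.6]
opening: 0.483
```

Call:
{"method": "play_rows", "body": {
  "deltas": [
    {"gripper":255,"linear":[0,0,0.0007],"delta_rot":[0,0,0]},
    {"gripper":110,"linear":[0,0,0.0007],"delta_rot":[0,0,0]},
    {"gripper":90,"linear":[0,0,0.0007],"delta_rot":[0,0,0]},
    {"gripper":40,"linear":[0,0,0.0007],"delta_rot":[0,0,0]},
    {"gripper":0,"linear":[0,0,0],"delta_rot":[0,0,0]},
    {"gripper":0,"linear":[0,0,-0.03],"delta_rot":[0,0,0]},
    {"gripper":0,"linear":[0,0,-0.075],"delta_rot":[0,0,0]},
    {"gripper":0,"linear":[0,0,-0.12],"delta_rot":[0,0,0]}
  ]
}}

```text
clock: 22.65
tcp_pos: [0.6541, -0.091, 0.1435]
ee_rot: [-3.139, -0.001, 1.634]
force: [0.3, -0.1, 0.9]
opening: 1.001
```

```bash
python3 plan.py 0.402 0.3267 0.18 1.634
```

```text
clock 22.65 tcp [ 0.6541 -0.091   0.1435] [-3.1391e+00 -7.0000e-04  1.6338e+00] F [ 0.3 -0.1  0.9] op 1.001
linear [ 0.4328 -0.2253 -0.0356] rot [-0.14 -0.04 -0.01]
```

Call:
{"method": "play_rows", "body": {
  "deltas": [
    {"gripper":0,"linear":[0,0,-0.025],"delta_rot":[0,0,0]},
    {"gripper":0,"linear":[0.025,-0.013,-0.036],"delta_rot":[0,0,0]},
    {"gripper":0,"linear":[0.06,-0.031,-0.036],"delta_rot":[0,0,0]},
    {"gripper":0,"linear":[0.1,-0.052,-0.036],"delta_rot":[0,0,0]},
    {"gripper":0,"linear":[0.14,-0.073,-0.036],"delta_rot":[0,0,0]},
    {"gripper":0,"linear":[0.18,-0.094,-0.036],"delta_rot":[0,0,0]},
    {"gripper":0,"linear":[0.22,-0.115,-0.036],"delta_rot":[0,0,0]},
    {"gripper":0,"linear":[0.26,-0.135,-0.036],"delta_rot":[0,0,0]}
  ]
}}

```text
clock: 23.45
tcp_pos: [0.5027, 0.1611, 0.1796]
ee_rot: [3.141, -0.0, 1.633]
force: [-0.3, 0.4, 1.3]
opening: 1.0
```

Call:
{"method": "play_rows", "body": {
  "deltas": [
    {"gripper":0,"linear":[0.04,-0.021,0],"delta_rot":[0,0,0]},
    {"gripper":0,"linear":[0.08,-0.042,0],"delta_rot":[0,0,0]},
    {"gripper":0,"linear":[0.12,-0.063,0],"delta_rot":[0,0,0]},
    {"gripper":0,"linear":[0.15,-0.079,0],"delta_rot":[0,0,0]},
    {"gripper":0,"linear":[0.17,-0.089,0.01],"delta_rot":[0,0,0]},
    {"gripper":0,"linear":[0.173,-0.09,0.04],"delta_rot":[0,0,0]},
    {"gripper":0,"linear":[0.173,-0.09,0.065],"delta_rot":[0,0,0]},
    {"gripper":0,"linear":[0.173,-0.09,0.07],"delta_rot":[0,0,0]}
  ]
}}

```text
clock: 24.25
tcp_pos: [0.4006, 0.3256, 0.1066]
ee_rot: [-3.136, 0.003, 1.635]
force: [-0.3, 0.1, -0.0]
opening: 1.001
```

```bash
python3 - <<'E'
from h import *
env.snapshot("top")
im=env.snapshot("side"); cv2.imwrite(f"pics/side8.png",cv2.resize(im[:,:,::-1],(768,576)))
for nm,z,p in(("flux_jar",0,(.6546,-.091)),("punch_stand",0,(.402,.327)),("ring_cone",0,(.4545,.2055))):
    ms={}
    for c in("top","side"):
        L=detect(nm,c,proj(c,[[p[0],p[1],z+.02]])[0],15)
        if L: ms[c]=mbox(L[0]["mask"])
    for k in [ms]+([{c:ms[c]} for c in ms] if len(ms)>1 else []):
        if k:
            s=fit(nm,k,p,.063,False,len(k)>1,z0=z);print(nm,list(k),s[0][:3].round(4),s[1].round(2))
E
python3 plan.py 0.402 0.3267 0.027 1.634
```

```text
flux_jar ['top', 'side'] [ 0.655  -0.0911  0.0028] 0.55
flux_jar ['top'] [ 0.6557 -0.0915  0.    ] 0.23
flux_jar ['side'] [ 0.6602 -0.0877  0.    ] 0.63
punch_stand ['top'] [0.4027 0.3283 0.    ] 0.9
ring_cone ['top', 'side'] [0.4542 0.2049 0.0008] 1.08
ring_cone ['top'] [0.4542 0.2048 0.    ] 0.89
ring_cone ['side'] [0.4568 0.2095 0.    ] 1.17
clock 24.65 tcp [0.4042 0.3272 0.1108] [ 3.1394e+00 -1.3000e-03  1.6333e+00] F [-0.2 -0.2  1. ] op 0.998
linear [-0.0004 -0.0024  0.0838] rot [ 0.13 -0.08 -0.04]
```

View pics/side8.png

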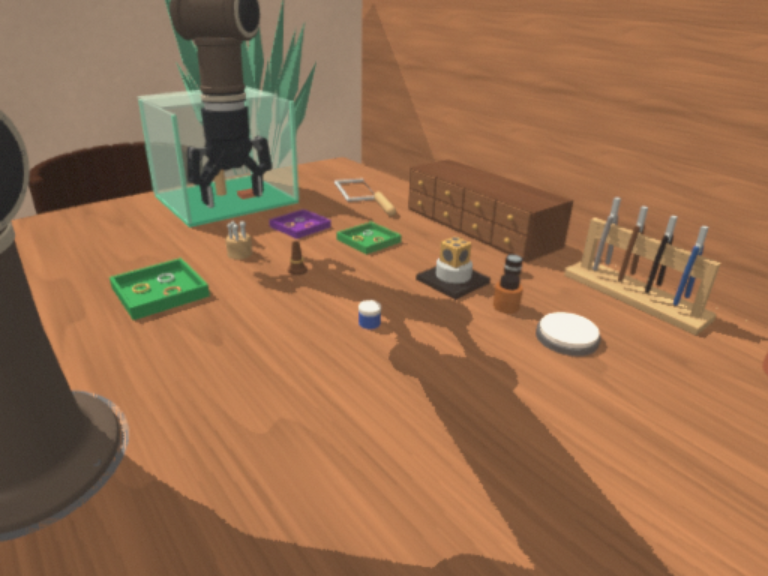

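The jar stands upright midway between pad and board at (508,295), fitted at (0.655, -0.091). The open jaws are above the stand at (238,245). Descending.

Call:
{"method": "play_rows", "body": {
  "deltas": [
    {"gripper":0,"linear":[0,-0.001,0.02],"delta_rot":[0,0,0]},
    {"gripper":0,"linear":[0,-0.001,0.045],"delta_rot":[0,0,0]},
    {"gripper":0,"linear":[0,-0.001,0.07],"delta_rot":[0,0,0]},
    {"gripper":0,"linear":[0,-0.001,0.082],"delta_rot":[0,0,0]},
    {"gripper":0,"linear":[0,-0.001,0.083],"delta_rot":[0,0,0]},
    {"gripper":0,"linear":[0,-0.001,0.083],"delta_rot":[0,0,0]}
  ]
}}

```text
clock: 25.25
tcp_pos: [0.4027, 0.3269, 0.027]
ee_rot: [3.141, -0.0, 1.634]
force: [-0.1, -0.7, 0.0]
opening: 1.0
```

Call:
{"method": "play_rows", "body": {
  "deltas": [
    {"gripper":255,"linear":[0,0,0],"delta_rot":[0,0,0]},
    {"gripper":255,"linear":[0,0,0],"delta_rot":[0,0,0]},
    {"gripper":255,"linear":[0,0,0],"delta_rot":[0,0,0]},
    {"gripper":255,"linear":[0,0,0],"delta_rot":[0,0,0]},
    {"gripper":255,"linear":[0,0,0],"delta_rot":[0,0,0]},
    {"gripper":255,"linear":[0,0,0],"delta_rot":[0,0,0]},
    {"gripper":255,"linear":[0,0,0],"delta_rot":[0,0,0]},
    {"gripper":255,"linear":[0,0,0],"delta_rot":[0,0,0]}
  ],
  "newtons": 40
}}

```text
clock: 26.05
tcp_pos: [0.4028, 0.3272, 0.0278]
ee_rot: [3.14, -0.001, 1.634]
force: [-1.6, -1.1, 5.3]
opening: 0.522
```

```bash
python3 plan.py 0.6407 0.1286 0.17 1.634
```

```text
clock 26.05 tcp [0.4028 0.3272 0.0278] [ 3.1404e+00 -8.0000e-04  1.6339e+00] F [-1.6 -1.1  5.3] op 0.522
linear [-0.2131  0.225  -0.1421] rot [ 0.07 -0.04 -0.01]
```

Call:
{"method": "play_rows", "body": {
  "deltas": [
    {"gripper":255,"linear":[0,0,-0.02],"delta_rot":[0,0,0]},
    {"gripper":255,"linear":[0,0,-0.06],"delta_rot":[0,0,0]},
    {"gripper":255,"linear":[0,0,-0.1],"delta_rot":[0,0,0]},
    {"gripper":255,"linear":[-0.01,0.01,-0.13],"delta_rot":[0,0,0]},
    {"gripper":255,"linear":[-0.03,0.032,-0.142],"delta_rot":[0,0,0]},
    {"gripper":255,"linear":[-0.055,0.058,-0.142],"delta_rot":[0,0,0]},
    {"gripper":255,"linear":[-0.08,0.084,-0.142],"delta_rot":[0,0,0]},
    {"gripper":255,"linear":[-0.105,0.111,-0.142],"delta_rot":[0,0,0]}
  ]
}}

```text
clock: 26.85
tcp_pos: [0.5201, 0.2279, 0.1688]
ee_rot: [3.141, -0.0, 1.634]
force: [0.9, 1.0, -1.8]
opening: 0.521
```

Call:
{"method": "play_rows", "body": {
  "deltas": [
    {"gripper":255,"linear":[-0.025,0.026,0],"delta_rot":[0,0,0]},
    {"gripper":255,"linear":[-0.05,0.053,0],"delta_rot":[0,0,0]},
    {"gripper":255,"linear":[-0.075,0.079,0],"delta_rot":[0,0,0]},
    {"gripper":255,"linear":[-0.095,0.1,0],"delta_rot":[0,0,0]},
    {"gripper":255,"linear":[-0.107,0.113,0],"delta_rot":[0,0,0]},
    {"gripper":255,"linear":[-0.108,0.114,0.02],"delta_rot":[0,0,0]},
    {"gripper":255,"linear":[-0.108,0.114,0.055],"delta_rot":[0,0,0]},
    {"gripper":255,"linear":[-0.108,0.114,0.08],"delta_rot":[0,0,0]}
  ]
}}

```text
clock: 27.65
tcp_pos: [0.639, 0.1283, 0.0867]
ee_rot: [-3.139, -0.0, 1.634]
force: [-1.1, 0.5, -2.1]
opening: 0.517
```

```bash
python3 - <<'E'
from h import *
im=env.snapshot("side"); cv2.imwrite(f"pics/side9.png",cv2.resize(im[:,:,::-1],(768,576)))
E
python3 plan.py 0.6407 0.1286 0.0278 1.634
```

```text
clock 27.7 tcp [0.6354 0.128  0.0818] [-3.1312e+00  4.0000e-04  1.6338e+00] F [-1.3 -0.4 -4.3] op 0.521
linear [0.0003 0.0059 0.0539] rot [-0.6   0.02 -0.01]
```

View pics/side9.png

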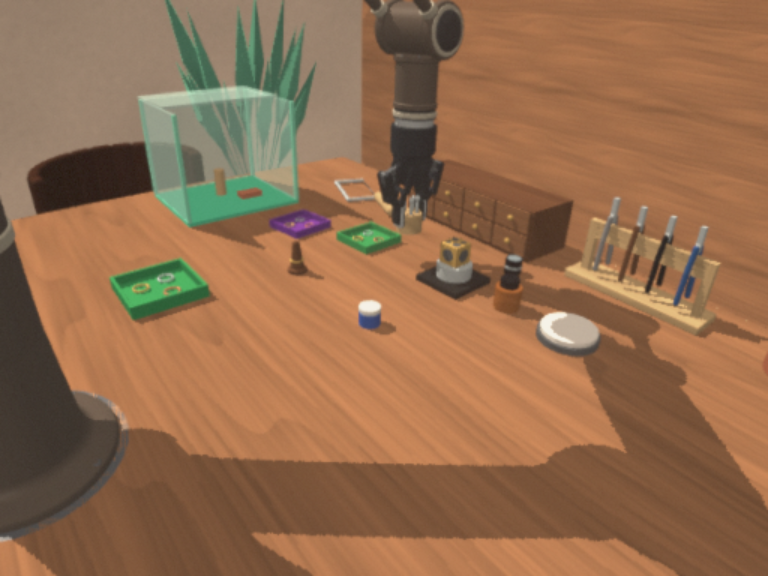

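The stand at (413,218) is upright in the jaws and above its spot. Lowering it.

Call:
{"method": "play_rows", "body": {
  "deltas": [
    {"gripper":255,"linear":[0,0,0.005],"delta_rot":[0,0,0]},
    {"gripper":255,"linear":[0,0,0.02],"delta_rot":[0,0,0]},
    {"gripper":255,"linear":[0,0,0.035],"delta_rot":[0,0,0]},
    {"gripper":255,"linear":[0,0,0.048],"delta_rot":[0,0,0]},
    {"gripper":255,"linear":[0,0,0.056],"delta_rot":[0,0,0]},
    {"gripper":255,"linear":[0,0,0.056],"delta_rot":[0,0,0]},
    {"gripper":255,"linear":[0,0,0.056],"delta_rot":[0,0,0]}
  ]
}}

```text
clock: 28.4
tcp_pos: [0.6402, 0.1283, 0.0323]
ee_rot: [-3.141, 0.0, 1.634]
force: [1.2, -0.5, -0.5]
opening: 0.52
```

```bash
python3 plan.py 0.6407 0.1286 0.0278 1.634
```

```text
clock 28.4 tcp [0.6402 0.1283 0.0323] [-3.1415  0.      1.6338] F [ 1.2 -0.5 -0.5] op 0.52
linear [0.0003 0.0005 0.0045] rot [-0.01  0.   -0.01]
```

Call:
{"method": "play_rows", "body": {
  "deltas": [
    {"gripper":255,"linear":[0,0,0.002],"delta_rot":[0,0,0]},
    {"gripper":255,"linear":[0,0,0.0035],"delta_rot":[0,0,0]},
    {"gripper":255,"linear":[0,0,0.0045],"delta_rot":[0,0,0]},
    {"gripper":255,"linear":[0,0,0.005],"delta_rot":[0,0,0]},
    {"gripper":255,"linear":[0,0,0.005],"delta_rot":[0,0,0]}
  ]
}}

```text
clock: 28.9
tcp_pos: [0.6404, 0.1283, 0.0279]
ee_rot: [3.141, 0.0, 1.634]
force: [-0.3, 0.4, 1.3]
opening: 0.518
```

Contact. Release and retreat.

Call:
{"method": "play_rows", "body": {
  "deltas": [
    {"gripper":100,"linear":[0,0,0],"delta_rot":[0,0,0]},
    {"gripper":80,"linear":[0,0,0],"delta_rot":[0,0,0]},
    {"gripper":40,"linear":[0,0,0],"delta_rot":[0,0,0]},
    {"gripper":0,"linear":[0,0,0],"delta_rot":[0,0,0]},
    {"gripper":0,"linear":[0,0,-0.02],"delta_rot":[0,0,0]},
    {"gripper":0,"linear":[0,0,-0.06],"delta_rot":[0,0,0]},
    {"gripper":0,"linear":[0,0,-0.1],"delta_rot":[0,0,0]},
    {"gripper":0,"linear":[0,0,-0.14],"delta_rot":[0,0,0]}
  ]
}}

```text
clock: 29.7
tcp_pos: [0.6399, 0.1282, 0.1686]
ee_rot: [-3.141, 0.0, 1.634]
force: [-0.0, -0.5, 0.2]
opening: 0.997
```

Call:
{"method": "play_rows", "body": {
  "deltas": [
    {"gripper":0,"linear":[0,-0.03,-0.02],"delta_rot":[0,0,0]},
    {"gripper":0,"linear":[0,-0.07,-0.04],"delta_rot":[0,0,0]},
    {"gripper":0,"linear":[0.02,-0.11,-0.05],"delta_rot":[0,0,0]},
    {"gripper":0,"linear":[0.05,-0.15,-0.05],"delta_rot":[0,0,0]},
    {"gripper":0,"linear":[0.08,-0.19,-0.05],"delta_rot":[0,0,0]},
    {"gripper":0,"linear":[0.11,-0.23,-0.05],"delta_rot":[0,0,0]},
    {"gripper":0,"linear":[0.13,-0.25,-0.05],"delta_rot":[0,0,0]},
    {"gripper":0,"linear":[0.13,-0.25,-0.05],"delta_rot":[0,0,0]}
  ]
}}

```text
clock: 30.5
tcp_pos: [0.3795, 0.2437, 0.2174]
ee_rot: [-3.141, -0.001, 1.638]
force: [-0.3, -0.2, 1.4]
opening: 1.002
```

```bash
python3 - <<'E'
from h import *
im=env.snapshot("top");cv2.imwrite(f"pics/top10.png",cv2.resize(im[:,:,::-1],(768,576)))
im=env.snapshot("side"); cv2.imwrite(f"pics/side10.png",cv2.resize(im[:,:,::-1],(768,576)))
p0=np.array([.6477,.0188]);th=.063
for nm,z,p in(("flux_jar",0,(.6546,-.091)),("punch_stand",0,(.6407,.1286)),("steel_block",.012,p0),("doming_block",.036,p0),("ring_cone",0,(.4545,.2055)),("enamel_pot",0,(.455,-.004)),("loupe",0,(.7575,-.019))):
    ms={}
    for c in("top","side"):
        L=detect(nm,c,proj(c,[[p[0],p[1],z+.02]])[0],15)
        if L: ms[c]=mbox(L[0]["mask"])
    for k in [ms]+([{c:ms[c]} for c in ms] if len(ms)>1 else []):
        if k:
            s=fit(nm,k,p,.063,False,len(k)>1,z0=z);d=s[0][:2]-p0
            print(nm,list(k),s[0][:3].round(4),"pad frame",np.round([d@[np.cos(th),np.sin(th)],d@[-np.sin(th),np.cos(th)]],4),s[1].round(2))
E
python3 plan.py 0.6407 0.1286 0.0278 1.634
```

```text
flux_jar ['top', 'side'] [ 6.57e-01 -9.12e-02  6.00e-04] pad frame [ 0.0024 -0.1104] 0.57
flux_jar ['top'] [ 0.6572 -0.0913  0.    ] pad frame [ 0.0025 -0.1104] 0.32
flux_jar ['side'] [ 0.6582 -0.0905  0.    ] pad frame [ 0.0036 -0.1097] 0.73
punch_stand ['top', 'side'] [6.399e-01 1.284e-01 3.000e-04] pad frame [-0.0009  0.1099] 0.71
punch_stand ['top'] [0.6391 0.1287 0.    ] pad frame [-0.0016  0.1102] 0.63
punch_stand ['side'] [0.6419 0.1294 0.    ] pad frame [0.0012 0.1107] 0.69
steel_block ['top', 'side'] [0.648  0.0195 0.0128] pad frame [0.0004 0.0007] 1.79
steel_block ['top'] [0.6461 0.0199 0.012 ] pad frame [-0.0016  0.0012] 2.08
steel_block ['side'] [0.6511 0.0212 0.012 ] pad frame [0.0035 0.0022] 0.9
doming_block ['top', 'side'] [0.6472 0.02   0.0385] pad frame [-0.0004  0.0012] 0.79
doming_block ['top'] [0.6476 0.0201 0.036 ] pad frame [-0.0001  0.0013] 0.51
doming_block ['side'] [0.6527 0.0242 0.036 ] pad frame [0.0054 0.0051] 0.86
ring_cone ['top', 'side'] [4.557e-01 2.063e-01 1.000e-04] pad frame [-0.1799  0.1993] 0.5
ring_cone ['top'] [0.4559 0.2061 0.    ] pad frame [-0.1796  0.199 ] 0.57
ring_cone ['side'] [0.4557 0.2071 0.    ] pad frame [-0.1798  0.2001] 0.37
enamel_pot ['top', 'side'] [ 0.4548 -0.0044  0.0023] pad frame [-0.194 -0.011] 0.27
enamel_pot ['top'] [ 0.455  -0.0045  0.    ] pad frame [-0.1938 -0.0111] 0.23
enamel_pot ['side'] [ 0.457  -0.0014  0.    ] pad frame [-0.1916 -0.0082] 0.3
loupe ['top', 'side'] [ 0.7588 -0.0173  0.0031] pad frame [ 0.1086 -0.043 ] 1.04
loupe ['top'] [ 0.7599 -0.0174  0.    ] pad frame [ 0.1097 -0.0432] 0.4
loupe ['side'] [ 0.7672 -0.0121  0.    ] pad frame [ 0.1174 -0.0384] 1.31
clock 31.3 tcp [0.3825 0.2422 0.2174] [-3.1416  0.      1.6337] F [ 0.4 -0.5 -0.7] op 1.001
linear [-0.1296  0.2505  0.1896] rot [-0.    0.   -0.02]
```

View pics/top10.png

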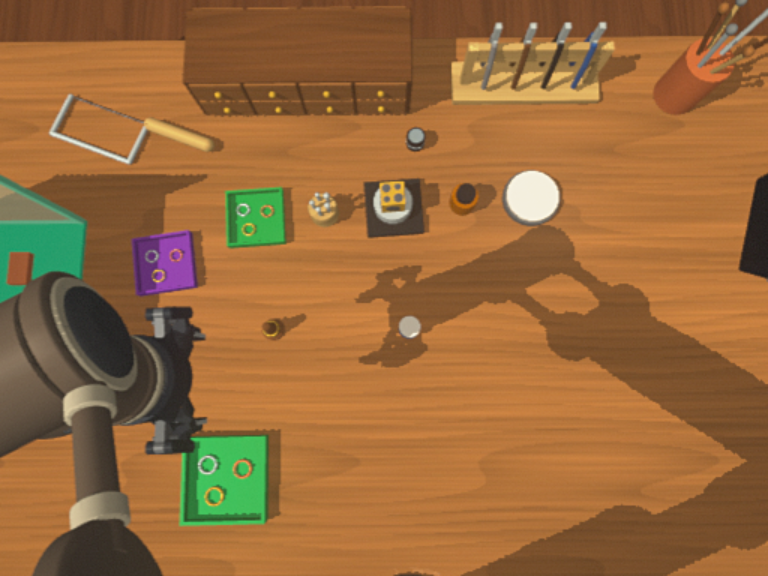

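View pics/side10.png

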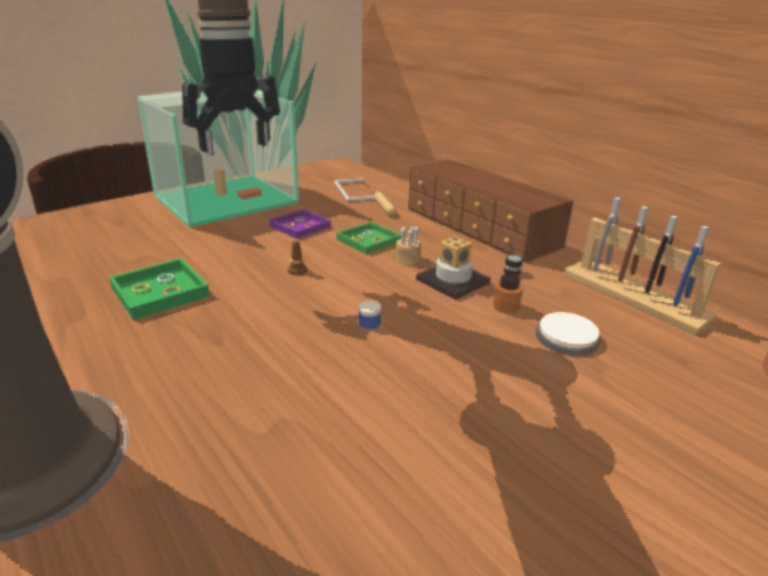

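In the top picture the row is, left to right: tray (255,217), stand (322,208), block stack on the pad (393,200), jar (465,198) and board (532,197). Everything is upright, the bystanders haven't moved and the arm is clear. Handing in.

```bash
python3 -c "
from plant import env
print(env.hand_in())"
```

```text
the job is handed in; nothing more can be done
None
```

The bench is set out as asked, and I handed the job in at about 31 s of the 96 s allowed. I don't have a verdict, because the hand-in reports none.

The last check fitted each object's outline in both camera views, in the pad's frame (x across the row, y along it):

| Object | Measured position | Limit |
|---|---|---|
| Steel block | about 1 mm from pad centre, z ≈ 13 mm | 12 mm, z 8–16 mm |
| Doming block | about 1 mm from steel block centre | 10 mm |
| Flux jar | x = 2 mm, y = −110 mm, on the board side | ±15 mm from x = 0, y = −110 mm |
| Punch stand | x = −1 mm, y = +110 mm, on the tray side | ±15 mm from x = 0, y = +110 mm |
| Ring cone, loupe, blue pot | within about 3 mm of their starts | 20 mm |

- **Posture:** in the last pictures everything is upright and the arm is clear.
- **Disagreements:** the side view alone put the steel block about 4 mm off pad centre, the doming block about 7 mm off, and the loupe about 5–8 mm from its other readings. The steel block is partly hidden by the cube, so its top-view fit was rough (about 2 px). The combined fit put the cube's underside at 38.5 mm instead of the nominal 36 mm. All of these are inside the limits, and nothing else failed.

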